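# Put the washed specimen-prep ware back in its microscope tray

### The arm

A 6-joint arm with a two-finger parallel gripper is mounted at the origin on the work surface. World frame = base frame: x ahead of the robot, y to its left, z up, the work surface at z = 0. Lengths are in mm, angles in degrees, forces in N, time in s.
With the tool pointing down it reaches from about 150 to 775 mm from the base axis. Payload 6.1 kg.
Tool frame: the origin (TCP) lies on the centre line of the jaws, within the pads' length; the fingertips stand 22 mm ahead of it and the grasp point (between the pads) lies 3 mm ahead of it (tcp_to_tips is the z of the fingertips in the tool frame, in mm); z points along the fingers, x is the direction in which the jaws open and shut, and the axes are right-handed (so a half turn about z gives the same grasp; the last joint's range is limited). The gripper opens to 85 mm and grips with 20 to 120 N. Pads are 22 mm wide; open, the fingers measure 114 mm over their backs; the gripper's body (76 mm by 85 mm) begins 54 mm behind the grasp point. The pads swing forward as they close: fully open they stand 13 mm farther back than shut.
Start: joints at [71.219, 7.208, -2.269, 80.523, 0, 90], TCP at [169.023, 497.031, 253.295] pointing down, gripper open.
Joint ranges: [-155.77, 155.77], [-54.66, 111.73], [-72.52, 77.12], [-102.08, 115.82], [-83.92, 84.16], [-180, 180]. Speed limits (degrees/s): [136.94, 136.94, 172.46, 180, 180, 180].

### API

Orientations are given as a 3x3 rotation matrix whose columns are the frame's x, y, z axes.
In Python, from cell import * gives the robot as it stands.
- The arm moves only by the shell command python3 -m handwheel 'ROWS' [FORCE]. ROWS is JSON, a list of rows, each an object of numbers: "tx", "ty", "tz": the shift along the tool's x, y, z in m; "ax", "ay", "az": the turn, a rotation vector about the tool's x, y, z in degrees; "claw": the opening, from 0 (shut) to 1 (fully open). In form: [{"tx": .., "ty": .., "tz": .., "ax": .., "ay": .., "az": .., "claw": ..}, ...]. A call has 1 to 12 rows; each row shifts and turns the commanded pose from where the row before left it, along the tool's axes as they then stand; what a row does not reach is not made up. A row lasts 1/8 s, in which the tool goes at most 62.5 mm and 10.7 degrees, less where a joint would pass 70% of its speed; a pose out of reach is approached as far as the arm can. A call is refused whole if a number of a shift passes 0.0625 or a number of a turn 10.7, either way. A call with a gripper value outside its range is refused whole. The fingers move at their own pace and stop on an object; FORCE is the grip in N (left out, the last holds). Time passes only in rows, so rows that do not move let the fingers close. It gives the time, the measured TCP pose, the force and the opening at its end, in the units of the state.
- state(): the state, without advancing time (a new reading comes with each control period).
- snapshot(name): name is "scene" or "top" or "wrist"; returns the picture (384x512x3 uint8, red, green, blue); there is no depth.
- camera_model(name): a dict with "fx", "fy", "cx", "cy" (pixels), "pose" (4x4, takes a point from camera to world coordinates); the wrist camera has in their place "hand_eye" (4x4, takes a point from camera to tool coordinates, whose origin is the TCP and whose axes are the tool frame's). Camera axes: x right, y up, looking along -z (the intrinsics and any distortion apply to the point x, -y, -z); pixel columns grow to the right and rows downward; lengths in mm; the calibration is good to about 2 mm. The wrist camera is an equidistant fisheye: a pixel r from the principal point sees the ray r / f radians off the axis. A picture is of the moment at which its call begins: read the wrist's pose just before it. camera_model takes no time and is no camera call.
- close_job(): hands the job in, once; it reports no verdict.
Trained networks look in the newest picture that a camera, given by its name, has taken for a name from the list of things; names that differ only in an ending like _2 or _b are one class to them, and where a whole thing is asked for, a point or a joint stands for the part that bears it (a point fixed in the world has none). Each returns a list of dicts, best first, with "confidence" (0 to 1); they miss things now and then, are a little off and sometimes report something else, mostly with a low value. They report only what shows in the picture. A call takes as long as a camera call. They do not tell look-alikes from the thing itself.
- boxes_of(camera, target): "rect" ([centre column, centre row, width, height] in pixels, round what is visible of it).
- masks_of(camera, target): "region" (384x512 bool, what is visible of it) and "rect" ([centre column, centre row, width, height] in pixels, round what is visible of it).
The state is a dict: "t": time; "q": joint angles; "joint_velocities": joint speeds; "joint_efforts": joint torques, N m; "eef_pos": TCP position; "tool_rot": TCP orientation; "wrist_force": force on the tool from outside, world axes, zero at the start; "wrist_torque": the same for the moment, N m; "finger_gap": finger opening in mm.
Only numpy, scipy, OpenCV 4.12 (cv2) and the standard library are available. Lean on these libraries where they do the work, as an engineer would, in place of code of your own. Each camera call takes 0.05 s, during which the arm holds its last target. There are 200 camera calls.

### The job

Put the washed microscope prep ware back in its tray: press each hand tool on the towel down into a free place of sprung clips until it snaps fully home in both clips, every tip pointing away from the robot, and stand the widest pot upright in the tray's pot bay with all the smaller pots nested in it, one inside the other in order of size, each standing upright on the floor of the next. Leave the bottle, eyepiece and slide box alone; some tools or pots may be missing from the set.

Things in the scene. Friction and masses are not known exactly. Their poses are not given: they have to be found in the camera images.
- bay (a point): Centre of the floor of the pot bay: the open bay, 98 mm wide (y) and 178 mm long (x), at the -y end of a shallow black tray, 190 mm (x) by 330 mm (y), that is fixed to the bench. Tray base 6 mm thick, rim and divider 22 mm high over the bench. Axes are the tray's own (x roughly away from the robot, z up; the tray may be turned by up to 0.15 rad).
- clip0 (a point): Clip place nearest the pot bay, the first of four alike, side by side 46 mm apart along the tray's y: the point where the centre of a seated handle lies, 36 mm over the bench; axes as the tray's. Two sprung steel clips, each 12 mm long, hold the handle, centred 34 mm to either side of the point along x; between them 52 mm is free for fingers, the tray floor 30 mm below the point.
- clip1 (a point): Second clip place, next to clip0 and alike. Each clip is a flat seat (7 mm below the point) and two sprung jaws, flared to 25 mm apart at the top (15 mm above the point), with lips 9 mm apart, 7 mm above the point.
- clip2 (a point): Third clip place, alike. A handle laid on the jaws along x stops with its centre about 12 mm above the point; pressed straight down with 10 to 14 N in all it spreads the jaws and snaps home on the seats.
- clip3 (a point): Fourth clip place, farthest from the pot bay, alike. A seated handle is held down by the jaws.
- needle_mid (a point): Hand tool with a straight thin needle: the middle of its straight round aluminium handle, 14 mm in diameter and 112 mm long; x runs along the handle to the tip. Square collars, 16 mm, sit 50 to 56 mm from the middle at both ends (handle centre 8 mm above what it lies on: at the start a blue towel 3 mm thick on the bench). 50 g, balanced near the middle. May be absent (None).
- needle_tip (a point): End of the same tool's tip, 99 mm from the middle of its handle. May be absent (None).
- spatula_mid (a point): Hand tool with a flat blade 10 mm wide: the middle of its straight round aluminium handle, 14 mm in diameter and 112 mm long; x runs along the handle to the tip. Square collars, 16 mm, sit 50 to 56 mm from the middle at both ends (handle centre 8 mm above what it lies on: at the start a blue towel 3 mm thick on the bench). 50 g, balanced near the middle. May be absent (None).
- spatula_tip (a point): End of the same tool's tip, 99 mm from the middle of its handle. May be absent (None).
- lifter_mid (a point): Hand tool with a broad flat blade 24 mm wide: the middle of its straight round aluminium handle, 14 mm in diameter and 112 mm long; x runs along the handle to the tip. Square collars, 16 mm, sit 50 to 56 mm from the middle at both ends (handle centre 8 mm above what it lies on: at the start a blue towel 3 mm thick on the bench). 50 g, balanced near the middle. May be absent (None).
- lifter_tip (a point): End of the same tool's tip, 99 mm from the middle of its handle. May be absent (None).
- hook_mid (a point): Hand tool with a thin rod bent into a small hook: the middle of its straight round aluminium handle, 14 mm in diameter and 112 mm long; x runs along the handle to the tip. Square collars, 16 mm, sit 50 to 56 mm from the middle at both ends (handle centre 8 mm above what it lies on: at the start a blue towel 3 mm thick on the bench). 50 g, balanced near the middle. May be absent (None).
- hook_tip (a point): End of the same tool's tip, 99 mm from the middle of its handle. May be absent (None).
- pot_a_mid (a point): Round open straight-walled white plastic pot, outside diameter 68 mm, height 48 mm, wall 2.5 mm, floor 3 mm; the point is on its axis, half-way up; z points up to its mouth. The widest and lowest of the graded set; always there. Starts upright on a black rubber mat 3 mm thick on the bench.
- pot_b_mid (a point): Round open straight-walled white plastic pot, outside diameter 54 mm, height 64 mm, wall 2.5 mm, floor 3 mm; the point is on its axis, half-way up; z points up to its mouth. Stands inside any wider pot of the set with at least 2.5 mm to spare all round, and its rim then stands 19 mm or more above the wider pot's. May be absent (None). Starts upright on a black rubber mat 3 mm thick on the bench.
- pot_c_mid (a point): Round open straight-walled white plastic pot, outside diameter 41 mm, height 80 mm, wall 2.5 mm, floor 3 mm; the point is on its axis, half-way up; z points up to its mouth. Stands inside any wider pot of the set with at least 2.5 mm to spare all round, and its rim then stands 19 mm or more above the wider pot's. May be absent (None). Starts upright on a black rubber mat 3 mm thick on the bench.
- pot_d_mid (a point): Round open straight-walled white plastic pot, outside diameter 28 mm, height 96 mm, wall 2.5 mm, floor 3 mm; the point is on its axis, half-way up; z points up to its mouth. Stands inside any wider pot of the set with at least 2.5 mm to spare all round, and its rim then stands 19 mm or more above the wider pot's. May be absent (None). Starts upright on a black rubber mat 3 mm thick on the bench.
- dropper: Amber dropper bottle, 38 mm across, 85 mm tall, origin at its foot: leave alone.
- eyepiece: Black microscope eyepiece, 42 mm across, 56 mm tall, origin at its foot: leave alone.
- slidebox: Grey slide box, 85 x 100 x 34 mm, origin at its underside: leave alone.
Mind the look-alikes: they are no part of the job. What is shaped like the part that bears needle_mid but pink is not meant. Leave any pink look-alike of the part that bears pot_c_mid alone.

How it is judged (in metres and radians):
At the end, for the whole second after the job is handed in: Each tool present is seated in a clip place (handle centre within 12 mm along, 3 mm across, 2.5 mm in height; parallel to 0.06 rad; tip away from robot). Widest pot upright on the bay floor; other pots present upright inside it, within 20 mm of its axis and 4 mm of their nested height (((x of needle_mid in the frame of clip0 between -0.012 and 0.012 m and y of needle_mid in the frame of clip0 between -0.003 and 0.003 m and z of needle_mid in the frame of clip0 between -0.003 and 0.0025 m and angle between the x axis of needle_mid and the x axis of clip0, either way round below 0.06 rad and x of needle_tip in the frame of clip0 above 0.05 m) or (x of needle_mid in the frame of clip1 between -0.012 and 0.012 m and y of needle_mid in the frame of clip1 between -0.003 and 0.003 m and z of needle_mid in the frame of clip1 between -0.003 and 0.0025 m and angle between the x axis of needle_mid and the x axis of clip1, either way round below 0.06 rad and x of needle_tip in the frame of clip1 above 0.05 m) or (x of needle_mid in the frame of clip2 between -0.012 and 0.012 m and y of needle_mid in the frame of clip2 between -0.003 and 0.003 m and z of needle_mid in the frame of clip2 between -0.003 and 0.0025 m and angle between the x axis of needle_mid and the x axis of clip2, either way round below 0.06 rad and x of needle_tip in the frame of clip2 above 0.05 m) or (x of needle_mid in the frame of clip3 between -0.012 and 0.012 m and y of needle_mid in the frame of clip3 between -0.003 and 0.003 m and z of needle_mid in the frame of clip3 between -0.003 and 0.0025 m and angle between the x axis of needle_mid and the x axis of clip3, either way round below 0.06 rad and x of needle_tip in the frame of clip3 above 0.05 m)) and ((x of spatula_mid in the frame of clip0 between -0.012 and 0.012 m and y of spatula_mid in the frame of clip0 between -0.003 and 0.003 m and z of spatula_mid in the frame of clip0 between -0.003 and 0.0025 m and angle between the x axis of spatula_mid and the x axis of clip0, either way round below 0.06 rad and x of spatula_tip in the frame of clip0 above 0.05 m) or (x of spatula_mid in the frame of clip1 between -0.012 and 0.012 m and y of spatula_mid in the frame of clip1 between -0.003 and 0.003 m and z of spatula_mid in the frame of clip1 between -0.003 and 0.0025 m and angle between the x axis of spatula_mid and the x axis of clip1, either way round below 0.06 rad and x of spatula_tip in the frame of clip1 above 0.05 m) or (x of spatula_mid in the frame of clip2 between -0.012 and 0.012 m and y of spatula_mid in the frame of clip2 between -0.003 and 0.003 m and z of spatula_mid in the frame of clip2 between -0.003 and 0.0025 m and angle between the x axis of spatula_mid and the x axis of clip2, either way round below 0.06 rad and x of spatula_tip in the frame of clip2 above 0.05 m) or (x of spatula_mid in the frame of clip3 between -0.012 and 0.012 m and y of spatula_mid in the frame of clip3 between -0.003 and 0.003 m and z of spatula_mid in the frame of clip3 between -0.003 and 0.0025 m and angle between the x axis of spatula_mid and the x axis of clip3, either way round below 0.06 rad and x of spatula_tip in the frame of clip3 above 0.05 m)) and ((x of lifter_mid in the frame of clip0 between -0.012 and 0.012 m and y of lifter_mid in the frame of clip0 between -0.003 and 0.003 m and z of lifter_mid in the frame of clip0 between -0.003 and 0.0025 m and angle between the x axis of lifter_mid and the x axis of clip0, either way round below 0.06 rad and x of lifter_tip in the frame of clip0 above 0.05 m) or (x of lifter_mid in the frame of clip1 between -0.012 and 0.012 m and y of lifter_mid in the frame of clip1 between -0.003 and 0.003 m and z of lifter_mid in the frame of clip1 between -0.003 and 0.0025 m and angle between the x axis of lifter_mid and the x axis of clip1, either way round below 0.06 rad and x of lifter_tip in the frame of clip1 above 0.05 m) or (x of lifter_mid in the frame of clip2 between -0.012 and 0.012 m and y of lifter_mid in the frame of clip2 between -0.003 and 0.003 m and z of lifter_mid in the frame of clip2 between -0.003 and 0.0025 m and angle between the x axis of lifter_mid and the x axis of clip2, either way round below 0.06 rad and x of lifter_tip in the frame of clip2 above 0.05 m) or (x of lifter_mid in the frame of clip3 between -0.012 and 0.012 m and y of lifter_mid in the frame of clip3 between -0.003 and 0.003 m and z of lifter_mid in the frame of clip3 between -0.003 and 0.0025 m and angle between the x axis of lifter_mid and the x axis of clip3, either way round below 0.06 rad and x of lifter_tip in the frame of clip3 above 0.05 m)) and ((x of hook_mid in the frame of clip0 between -0.012 and 0.012 m and y of hook_mid in the frame of clip0 between -0.003 and 0.003 m and z of hook_mid in the frame of clip0 between -0.003 and 0.0025 m and angle between the x axis of hook_mid and the x axis of clip0, either way round below 0.06 rad and x of hook_tip in the frame of clip0 above 0.05 m) or (x of hook_mid in the frame of clip1 between -0.012 and 0.012 m and y of hook_mid in the frame of clip1 between -0.003 and 0.003 m and z of hook_mid in the frame of clip1 between -0.003 and 0.0025 m and angle between the x axis of hook_mid and the x axis of clip1, either way round below 0.06 rad and x of hook_tip in the frame of clip1 above 0.05 m) or (x of hook_mid in the frame of clip2 between -0.012 and 0.012 m and y of hook_mid in the frame of clip2 between -0.003 and 0.003 m and z of hook_mid in the frame of clip2 between -0.003 and 0.0025 m and angle between the x axis of hook_mid and the x axis of clip2, either way round below 0.06 rad and x of hook_tip in the frame of clip2 above 0.05 m) or (x of hook_mid in the frame of clip3 between -0.012 and 0.012 m and y of hook_mid in the frame of clip3 between -0.003 and 0.003 m and z of hook_mid in the frame of clip3 between -0.003 and 0.0025 m and angle between the x axis of hook_mid and the x axis of clip3, either way round below 0.06 rad and x of hook_tip in the frame of clip3 above 0.05 m)) and x of pot_a_mid in the frame of bay between -0.06 and 0.06 m and y of pot_a_mid in the frame of bay between -0.022 and 0.022 m and z of pot_a_mid in the frame of bay between 0.02 and 0.028 m and angle between each of pot_a_mid, pot_b_mid, pot_c_mid, pot_d_mid's own z axis and vertical below 0.1 rad and horizontal distance between each of pot_b_mid, pot_c_mid, pot_d_mid and pot_a_mid below 0.02 m and z of pot_b_mid in the frame of pot_a_mid between 0 and 0.015 m and z of pot_c_mid in the frame of pot_a_mid between 0 and 0.026 m and z of pot_d_mid in the frame of pot_a_mid between 0 and 0.037 m); the robot touches nothing.
It fails at once if a bystander (bottle, eyepiece, slide box) is pushed more than 25 mm (distance of any of dropper, eyepiece, slidebox from where it was at the start of the episode above 0.025 m).
Of needle, spatula, lifter, hook only 3 to 4 are there at a start; the rules pass over those that are not, and their reading is None.
Of pot_b, pot_c, pot_d only 2 to 3 are there at a start; the rules pass over those that are not, and their reading is None.
At some moment in a run one of needle, spatula, lifter, hook, pot_a, pot_b may be knocked a few centimetres aside while the robot is not near it.
It also fails if it takes over 208 s, if anything falls off the work surface, if the arm or the gripper's body presses on something with over 40 N, if the wrist force passes 120 N, or if a joint passes its speed limit or range.

## Working session

There is one attempt and no reset: what is moved stays moved. The work goes in short steps, Python scripts to look and compute and a shell command to move; the robot and the scene stay as the last step left them, time stands still between calls to the robot, and variables do not carry over. Pictures are saved under pics/ and viewed, about 12 in all and at most 16, crops included, and the job is handed in when it is done.

```bash
ls; mkdir -p pics; python3 - <<'E'
from cell import *
import cv2, numpy as np
print(state())
for n in ("scene","top","wrist"):
    im=snapshot(n); cv2.imwrite(f"pics/a_{n}.png",cv2.cvtColor(im,cv2.COLOR_RGB2BGR))
    m=camera_model(n); print(n,{k:(np.round(v,3).tolist() if hasattr(v,'__len__') else v) for k,v in m.items()})
a=cv2.imread("pics/a_top.png"); cv2.imwrite("pics/a_top2.png",cv2.resize(a,(800,600),interpolation=cv2.INTER_CUBIC))
E
```

```text
pics
{'t': 0.0, 'q': array([ 7.12193403e+01,  7.24127050e+00, -2.32572432e+00,  8.05224885e+01,
        8.60725301e-04,  8.99990189e+01]), 'joint_velocities': array([ 0.02711557, -0.03354246,  0.05399678, -0.00488625,  0.03025387,
        0.02714412]), 'joint_efforts': array([-9.31632968e-06, -4.35919189e+01,  3.52921629e+01,  1.73983374e-02,
        3.65315714e-05,  1.00934957e-05]), 'eef_pos': array([168.90241868, 496.70987215, 252.53386074]), 'tool_rot': array([[ 3.21929529e-01,  9.46763493e-01, -5.17031272e-04],
       [ 9.46762346e-01, -3.21929944e-01, -1.47379001e-03],
       [-1.56177843e-03, -1.50492145e-05, -9.99998780e-01]]), 'wrist_force': array([-0.33313403, -0.18758992,  0.45055066]), 'wrist_torque': array([-0.01491577,  0.01427472, -0.01471201]), 'finger_gap': 85.27781861448456}
scene {'fx': 351.314029866981, 'fy': 351.314029866981, 'cx': 254.7608198432285, 'cy': 189.60509801712936, 'pose': [[-0.408, -0.752, 0.518, 948.993], [0.913, -0.332, 0.238, 206.845], [-0.007, 0.57, 0.822, 792.564], [0.0, 0.0, 0.0, 1.0]]}
top {'fx': 420.2055944831112, 'fy': 420.2055944831112, 'cx': 259.93625701217235, 'cy': 181.51116118677737, 'pose': [[-0.014, 0.999, -0.036, 431.342], [-1.0, -0.014, 0.008, 8.344], [0.008, 0.036, 0.999, 1169.05], [0.0, 0.0, 0.0, 1.0]]}
wrist {'fx': 297.3186396354542, 'fy': 297.3186396354542, 'cx': 252.98740572124257, 'cy': 192.28130052202613, 'hand_eye': [[1.0, -0.001, -0.0, 0.555], [-0.001, -0.957, -0.289, -73.034], [-0.0, 0.289, -0.957, -120.4], [0.0, 0.0, 0.0, 1.0]]}
```

View pics/a_top2.png

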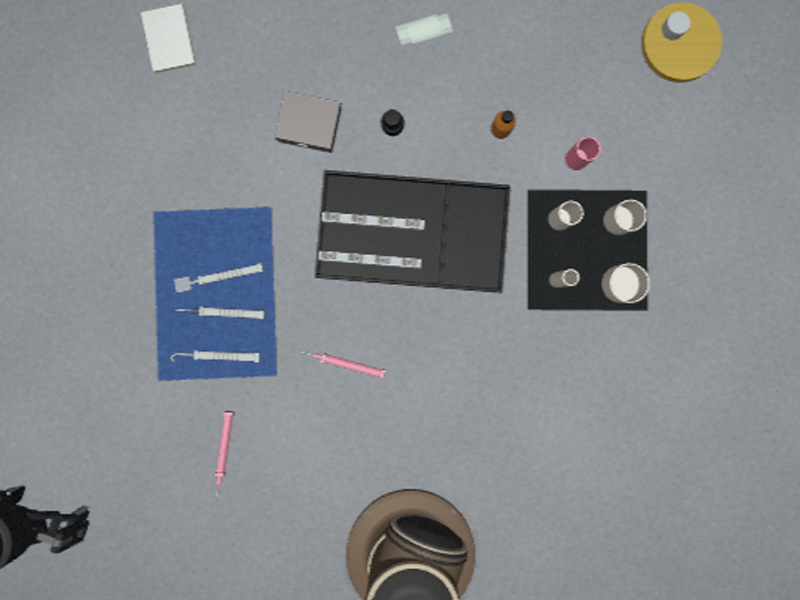

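View pics/a_scene.png

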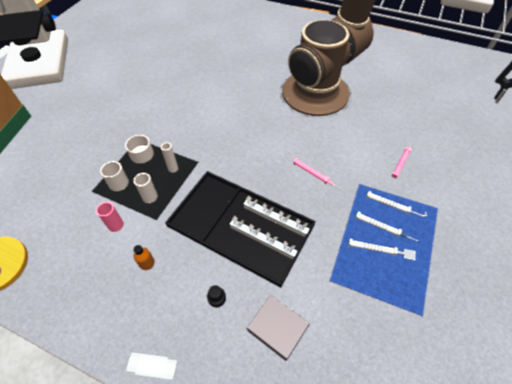

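```bash
cat > lib.py <<'E'
from cell import *
import cv2, numpy as np
from scipy.optimize import minimize
from scipy.spatial.transform import Rotation as R
POT={'a':(68,48),'b':(54,64),'c':(41,80),'d':(28,96)}
def shot(cam,name=None):
    s=state(); im=snapshot(cam); m=camera_model(cam)
    if cam=='wrist':
        T=np.eye(4);T[:3,:3]=s['tool_rot'];T[:3,3]=s['eef_pos'];m['pose']=T@m['hand_eye']
    m['fish']=cam=='wrist'; m['im']=im; m['cam']=cam
    if name: cv2.imwrite(f'pics/{name}.png',im[:,:,::-1])
    return m
def proj(m,P):
    P=np.atleast_2d(P).astype(float);Ti=np.linalg.inv(m['pose'])
    c=(P@Ti[:3,:3].T+Ti[:3,3])*[1,-1,-1]
    if m['fish']:
        r=np.hypot(c[:,0],c[:,1])+1e-9;th=np.arctan2(r,c[:,2]);n=c[:,:2]/r[:,None]*th[:,None]
    else: n=c[:,:2]/c[:,2:]
    return n*[m['fx'],m['fy']]+[m['cx'],m['cy']]
def unproj(m,uv,z):
    n=(np.atleast_2d(uv)-[m['cx'],m['cy']])/[m['fx'],m['fy']]
    if m['fish']:
        th=np.linalg.norm(n,axis=1,keepdims=True)+1e-9
        d=np.hstack([n/th*np.sin(th),np.cos(th)])
    else: d=np.hstack([n,np.ones((len(n),1))])
    d=(d*[1,-1,-1])@m['pose'][:3,:3].T;o=m['pose'][:3,3]
    return o+d*((z-o[2])/d[:,2])[:,None]
def potpts(k,x,y,z0):
    D,H=POT[k];a=np.linspace(0,2*np.pi,40);c=np.c_[x+D/2*np.cos(a),y+D/2*np.sin(a)]
    return np.vstack([np.c_[c,0*a+z0],np.c_[c,0*a+z0+H]])
def hullmask(m,P):
    h=cv2.convexHull(proj(m,P).astype(np.float32));k=np.zeros((384,512),np.uint8)
    return cv2.fillConvexPoly(k,np.round(h*16).astype(np.int32),255,cv2.LINE_AA,4)/255.
def fit(m,mask,f,x0,step):
    mask=mask.astype(float)
    def cost(x):
        h=hullmask(m,f(x));return 1-np.minimum(h,mask).sum()/np.maximum(h,mask).sum()
    x0=np.array(x0,float);S=np.vstack([x0]+[x0+np.eye(len(x0))[i]*step[i] for i in range(len(x0))])
    r=minimize(cost,x0,method='Nelder-Mead',options=dict(initial_simplex=S,maxiter=150))
    return r.x,1-r.fun
def pot(m,k,z0=3,n=3):
    """candidate fits of pot k (IoU best first), pink ones dropped"""
    out=[]
    for d in masks_of(m['cam'],f'pot_{k}_mid')[:n]:
        g=d['region']
        if g.sum()<30: continue
        c=m['im'][g].mean(0)
        if c[0]-c[1]>40: continue
        u=np.argwhere(g)[:,::-1].mean(0);p=unproj(m,u,z0+POT[k][1]/2)[0]
        x,i=fit(m,g,lambda x:potpts(k,x[0],x[1],z0),p[:2],(8,8))
        out.append((np.round(x,1).tolist(),round(i,3),round(d['confidence'],2)))
    return sorted(out,key=lambda o:-o[1])
def hand(m,k,z=11,tip=(0,1),n=3):
    """tools: mid xy, heading of tip (deg)"""
    out=[]
    for d in masks_of(m['cam'],f'{k}_mid')[:n]:
        g=d['region']
        if g.sum()<30: continue
        c=m['im'][g].mean(0)
        if c[0]-c[1]>40: continue
        P=unproj(m,np.argwhere(g)[:,::-1],z)[:,:2];u=np.array(tip,float);u/=np.linalg.norm(u)
        Q=P
        for _ in range(4):
            mu=Q.mean(0);w,V=np.linalg.eigh(np.cov((Q-mu).T));v=V[:,1]*np.sign(V[:,1]@u)
            s=(P-mu)@v;t=np.percentile(s,.5);Q=P[(s<t+110)&(s>t+2)]
        out.append((np.round(mu+v*(t+56),1).tolist(),round(float(np.degrees(np.arctan2(v[1],v[0]))),1),round(float(s.max()-t)),round(d['confidence'],2)))
    return out
def frame(x,y,a):
    """tray: centre of outline, yaw deg -> rotation"""
    a=np.radians(a);return np.array([[np.cos(a),-np.sin(a)],[np.sin(a),np.cos(a)]]),np.array([x,y])
def traypts(p):
    A,c=frame(*p);return np.array([[*(c+A@[sx*95,sy*165]),z] for sx in(-1,1) for sy in(-1,1) for z in(0,22)])
def go(x,y,z,yaw=None):
    """yaw = world heading of tool x, tool down. Prints the moves in tool axes"""
    s=state();Rt=s['tool_rot'];h=np.degrees(np.arctan2(Rt[1,0],Rt[0,0]))
    d=Rt.T@(np.array([x,y,z])-s['eef_pos'])
    az=0 if yaw is None else -((yaw-h+90)%180-90)
    a=np.radians(az);d2=np.array([[np.cos(a),np.sin(a)],[-np.sin(a),np.cos(a)]])@d[:2]
    print('shift now',np.round(d/1000,4),'| heading',round(h,1),'az',round(az,1),'shift if turned first',np.round(d2/1000,4))
def st():
    s=state();print('t %.2f pos %s head %.1f gap %.1f F %s q %s'%(s['t'],np.round(s['eef_pos'],1),np.degrees(np.arctan2(s['tool_rot'][1,0],s['tool_rot'][0,0])),s['finger_gap'],np.round(s['wrist_force'],1),np.round(s['q'],0)))
E
python3 - <<'E'
from lib import *
m=shot('top')
for k in 'abcd': print(k,pot(m,k))
for k in ('needle','spatula','lifter','hook'): print(k,hand(m,k))
im=m['im'].astype(int)
g=(im.max(2)<75); 
x,y=430,0
roi=np.zeros_like(g);roi[100:195,195:332]=1
g=cv2.morphologyEx((g&roi).astype(np.uint8),cv2.MORPH_CLOSE,np.ones((15,15)))
g=cv2.morphologyEx(g,cv2.MORPH_OPEN,np.ones((5,5)))
print(fit(m,g>0,traypts,(500,0,-4.4),(8,8,3)))
for d in ('dropper','eyepiece','slidebox'):
  for b in boxes_of('top',d)[:1]: print(d,unproj(m,b['rect'][:2],30)[0].round())
E
```

```text
a [([469.6, -380.9], np.float64(0.908), 0.73), ([740.4, -160.5], np.float64(0.3), 0.15)]
b [([584.6, -379.4], np.float64(0.896), 0.74), ([500.1, 283.2], np.float64(0.221), 0.33)]
c [([585.4, -274.8], np.float64(0.875), 0.75), ([625.6, -38.2], np.float64(0.036), 0.35)]
d [([479.4, -267.3], np.float64(0.856), 0.71)]
needle [([427.1, 305.4], 86.9, 121, 0.58)]
spatula [([495.7, 309.1], 101.5, 158, 0.44), ([468.7, -371.6], 93.5, 81, 0.22)]
lifter [([496.1, 308.0], 101.0, 157, 0.8)]
hook [([351.9, 316.4], 86.4, 153, 0.65)]
(array([565.61193461, -14.8159682 ,  -5.28612073]), np.float64(0.9541182015012533))
dropper [ 753. -177.   30.]
eyepiece [ 466. -378.   30.]
slidebox [758. 162.  30.]
```

```bash
python3 -m handwheel '[{"tx":-0.019,"ty":0.051,"tz":-0.005,"claw":1},{"tx":-0.019,"ty":0.051,"tz":-0.005},{"tx":-0.019,"ty":0.051,"tz":-0.005},{"tx":-0.019,"ty":0.051,"tz":-0.005},{"tx":-0.019,"ty":0.051,"tz":-0.005},{"tx":-0.019,"ty":0.051,"tz":-0.005}]' 60
python3 -m handwheel '[{"az":-10.5},{"az":-10.5},{"az":-10.5},{"az":-10.5},{"az":-10.5},{"az":-10.5},{"az":-10.5},{"az":-10.5},{"az":-10.5},{"az":-10.5},{}]'
python3 - <<'E'
from lib import *
st()
m=shot('wrist','w1')
for k in ('needle','spatula','lifter','hook'): print(k,hand(m,k))
E
```

```text
t 0.75 pos [169.  497.1 253.4] head 71.2 gap 85.4 F [-0.6  0.6  0.2] q [71.  7. -2. 81.  0. 90.]
needle []
spatula [([495.7, 23.7], 105.1, 162, 0.26)]
lifter []
hook [([353.9, 340.0], 86.5, 131, 0.89)]invalid input
invalid input
```

View pics/w1.png

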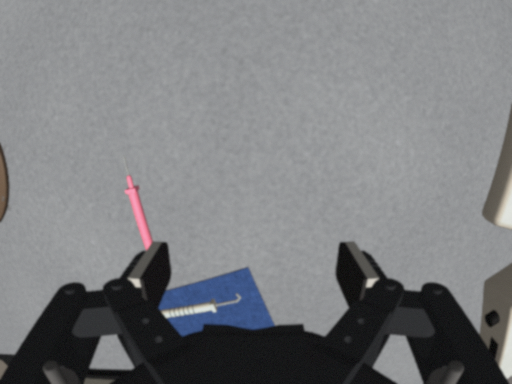

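```bash
python3 -m handwheel '[{"tx":-0.019,"ty":0.0,"tz":0,"ax":0,"ay":0,"az":0,"claw":1}]' 60; python3 -m handwheel '[{"tx":0,"ty":0.05,"tz":-0.005,"ax":0,"ay":0,"az":0,"claw":1}]'; python3 -c "
from lib import *
st()"
```

```text
t: 1.12
eef_pos: [163.1, 479.5, 252.8]
tool_rot: [[0.322, 0.947, -0.0], [0.947, -0.322, -0.0], [-0.0, -0.0, -1.0]]
wrist_force: [0.4, -0.5, -0.3]
finger_gap: 85.0
t: 1.25
eef_pos: [208.6, 462.7, 258.3]
tool_rot: [[0.317, 0.948, -0.001], [0.948, -0.317, -0.0], [-0.0, -0.001, -1.0]]
wrist_force: [0.4, 0.8, 1.0]
finger_gap: 85.5
t 1.25 pos [208.6 462.7 258.3] head 71.5 gap 85.5 F [0.4 0.8 1. ] q [66.  5. -4. 81.  0. 84.]
```

```bash
python3 -m handwheel '[{"tx":0,"ty":0.046,"tz":0,"ax":0,"ay":0,"az":0,"claw":1},{"tx":0,"ty":0.046,"tz":0,"ax":0,"ay":0,"az":0,"claw":1},{"tx":0,"ty":0.046,"tz":0,"ax":0,"ay":0,"az":0,"claw":1},{"tx":0,"ty":0.046,"tz":0,"ax":0,"ay":0,"az":0,"claw":1},{"tx":0,"ty":0.046,"tz":0,"ax":0,"ay":0,"az":0,"claw":1}]' >/dev/null
python3 -m handwheel '[{"tx":0,"ty":0,"tz":0,"ax":0,"ay":0,"az":-10.5,"claw":1},{"tx":0,"ty":0,"tz":0,"ax":0,"ay":0,"az":-10.5,"claw":1},{"tx":0,"ty":0,"tz":0,"ax":0,"ay":0,"az":-10.5,"claw":1},{"tx":0,"ty":0,"tz":0,"ax":0,"ay":0,"az":-10.5,"claw":1},{"tx":0,"ty":0,"tz":0,"ax":0,"ay":0,"az":-10.5,"claw":1},{"tx":0,"ty":0,"tz":0,"ax":0,"ay":0,"az":-10.5,"claw":1},{"tx":0,"ty":0,"tz":0,"ax":0,"ay":0,"az":-10.5,"claw":1},{"tx":0,"ty":0,"tz":0,"ax":0,"ay":0,"az":-10.5,"claw":1},{"tx":0,"ty":0,"tz":0,"ax":0,"ay":0,"az":-10.5,"claw":1},{"tx":0,"ty":0,"tz":0,"ax":0,"ay":0,"az":-10.5,"claw":1},{"tx":0,"ty":0,"tz":0,"ax":0,"ay":0,"az":0,"claw":1}]' >/dev/null
python3 - <<'E'
from lib import *
st()
m=shot('wrist','w2')
for k in ('needle','spatula','lifter','hook'): print(k,hand(m,k))
E
```

```text
t 3.25 pos [428.  388.9 258.3] head 176.1 gap 85.2 F [ 0.3  0.3 -0.2] q [ 42.  13.   5.  82.   0. -44.]
needle [([428.1, 306.4], 86.3, 131, 0.64), ([630.3, 144.7], 167.9, 119, 0.38)]
spatula []
lifter [([496.6, 308.3], 101.1, 158, 0.88)]
hook [([352.5, 317.1], 86.7, 153, 0.78)]
```

View pics/w2.png

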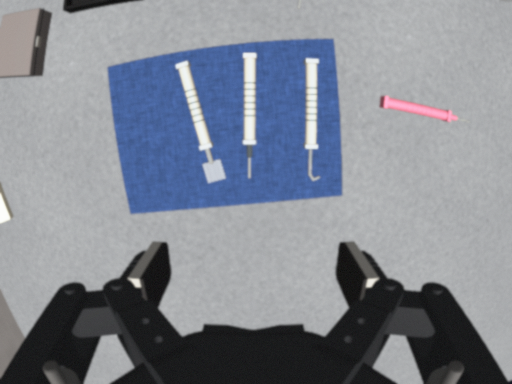

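```bash
python3 -c "
from lib import *
go(352.5,317.1,27,176.7)"
```

```text
shift now [ 0.0705 -0.0767  0.2313] | heading 176.1 az -0.6 shift if turned first [ 0.0712 -0.076 ]
```

```bash
python3 -m handwheel '[{"tx":0.035,"ty":-0.038,"tz":0,"ax":0,"ay":0,"az":0,"claw":0.5},{"tx":0.0355,"ty":-0.0385,"tz":0.03,"ax":0,"ay":0,"az":-0.6,"claw":0.5},{"tx":0,"ty":0,"tz":0.06,"ax":0,"ay":0,"az":0,"claw":0.5},{"tx":0,"ty":0,"tz":0.06,"ax":0,"ay":0,"az":0,"claw":0.5},{"tx":0,"ty":0,"tz":0.05,"ax":0,"ay":0,"az":0,"claw":0.5},{"tx":0,"ty":0,"tz":0.031,"ax":0,"ay":0,"az":0,"claw":0.5},{"tx":0,"ty":0,"tz":0,"ax":0,"ay":0,"az":0,"claw":0.5}]' 80; python3 -m handwheel '[{"tx":0,"ty":0,"tz":0,"ax":0,"ay":0,"az":0,"claw":0},{"tx":0,"ty":0,"tz":0,"ax":0,"ay":0,"az":0,"claw":0},{"tx":0,"ty":0,"tz":0,"ax":0,"ay":0,"az":0,"claw":0},{"tx":0,"ty":0,"tz":0,"ax":0,"ay":0,"az":0,"claw":0},{"tx":0,"ty":0,"tz":0,"ax":0,"ay":0,"az":0,"claw":0}]'
```

```text
t: 4.38
eef_pos: [352.1, 316.7, 25.9]
tool_rot: [[-0.998, 0.057, -0.001], [0.057, 0.998, -0.001], [0.001, -0.001, -1.0]]
wrist_force: [0.1, -0.0, -0.5]
finger_gap: 42.7
t: 5.0
eef_pos: [353.0, 317.5, 28.2]
tool_rot: [[-0.998, 0.056, 0.001], [0.056, 0.998, 0.001], [-0.001, 0.001, -1.0]]
wrist_force: [-0.1, -0.9, 5.8]
finger_gap: 10.9
```

```bash
python3 -m handwheel '[{"tx":0,"ty":0,"tz":0,"ax":0,"ay":0,"az":0,"claw":0},{"tx":0,"ty":0,"tz":0,"ax":0,"ay":0,"az":0,"claw":0}]'; python3 - <<'E'
from lib import *
print(tcp_to_tips if 'tcp_to_tips' in globals() else '')
m=shot('wrist'); cv2.imwrite('pics/w3.png',cv2.resize(m['im'][180:384,130:382,::-1],None,fx=3,fy=2.9)[:600])
E
```

```text
t: 5.25
eef_pos: [353.0, 317.5, 28.2]
tool_rot: [[-0.998, 0.056, 0.001], [0.056, 0.998, 0.001], [-0.001, 0.001, -1.0]]
wrist_force: [-0.5, -1.5, 6.5]
finger_gap: 10.6
22.0
```

View pics/w3.png

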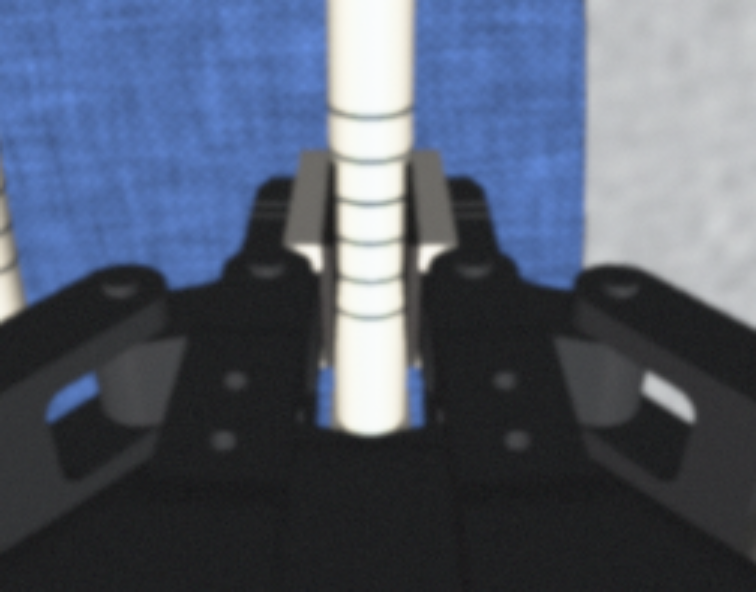

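```bash
python3 -m handwheel '[{"tx":0,"ty":0,"tz":-0.01,"ax":0,"ay":0,"az":0,"claw":0},{"tx":0,"ty":0,"tz":-0.03,"ax":0,"ay":0,"az":0,"claw":0},{"tx":0,"ty":0,"tz":0,"ax":0,"ay":0,"az":0,"claw":0},{"tx":0,"ty":0,"tz":0,"ax":0,"ay":0,"az":0,"claw":0}]'; python3 - <<'E'
from lib import *
m=shot('wrist'); cv2.imwrite('pics/w4.png',m['im'][:,:,::-1])
E
```

```text
t: 5.8
eef_pos: [352.5, 317.2, 67.2]
tool_rot: [[-0.998, 0.056, 0.0], [0.056, 0.998, 0.0], [-0.0, 0.0, -1.0]]
wrist_force: [-1.0, -0.6, -0.6]
finger_gap: 10.5
```

View pics/w4.png

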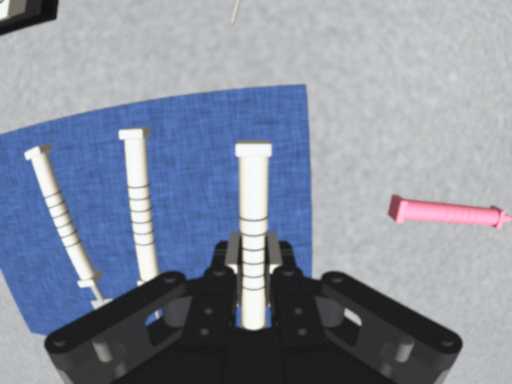

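```bash
python3 -m handwheel '[{"tx":-0.0306,"ty":-0.0354,"tz":-0.0214,"ax":0,"ay":0,"az":0,"claw":0},{"tx":-0.0306,"ty":-0.0354,"tz":-0.0214,"ax":0,"ay":0,"az":0,"claw":0},{"tx":-0.0306,"ty":-0.0354,"tz":-0.0214,"ax":0,"ay":0,"az":0,"claw":0},{"tx":-0.0306,"ty":-0.0354,"tz":-0.0214,"ax":0,"ay":0,"az":0,"claw":0},{"tx":-0.0306,"ty":-0.0354,"tz":-0.0214,"ax":0,"ay":0,"az":0,"claw":0},{"tx":-0.0306,"ty":-0.0354,"tz":-0.0214,"ax":0,"ay":0,"az":0,"claw":0},{"tx":-0.0306,"ty":-0.0354,"tz":-0.0214,"ax":0,"ay":0,"az":0,"claw":0}]' >/dev/null
python3 -m handwheel '[{"tx":0,"ty":0,"tz":0,"ax":0,"ay":0,"az":10.2,"claw":0},{"tx":0,"ty":0,"tz":0,"ax":0,"ay":0,"az":10.2,"claw":0},{"tx":0,"ty":0,"tz":0,"ax":0,"ay":0,"az":10.2,"claw":0},{"tx":0,"ty":0,"tz":0,"ax":0,"ay":0,"az":10.2,"claw":0},{"tx":0,"ty":0,"tz":0,"ax":0,"ay":0,"az":10.2,"claw":0},{"tx":0,"ty":0,"tz":0,"ax":0,"ay":0,"az":10.2,"claw":0},{"tx":0,"ty":0,"tz":0,"ax":0,"ay":0,"az":10.2,"claw":0},{"tx":0,"ty":0,"tz":0,"ax":0,"ay":0,"az":10.2,"claw":0},{"tx":0,"ty":0,"tz":0,"ax":0,"ay":0,"az":10.2,"claw":0},{"tx":0,"ty":0,"tz":0,"ax":0,"ay":0,"az":0,"claw":0}]' >/dev/null
python3 - <<'E'
from lib import *
st()
m=shot('wrist','w5')
im=m['im'].copy(); A,c=frame(565.6,-14.8,-5.3)
for P in [[*(c+A@[sx*95,sy*165]),22] for sx in(-1,1) for sy in(-1,1)]+[[*(c+A@[sx*95,-58]),22] for sx in(-1,1)]:
    cv2.drawMarker(im,tuple(int(v) for v in proj(m,P)[0].round()),(255,0,0),0,10,1)
cv2.imwrite('pics/w5m.png',cv2.resize(im[:,:,::-1],(800,600)))
E
```

```text
t 7.97 pos [552.4  57.9 216. ] head 85.1 gap 10.6 F [-0.1 -0.1 -1.1] q [ 6. 11. -3. 77.  0. 11.]
```

View pics/w5m.png

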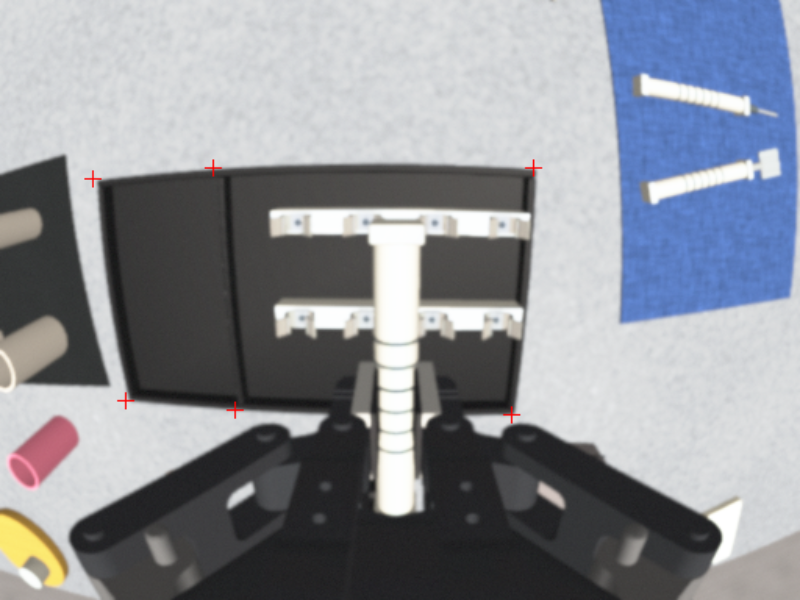

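```bash
cat >> lib.py <<'E'
def clips(m,uv,z=29):
    """8 dots: near rail clip3..? given left(-y) to right, then far rail; fit rigid pattern"""
    P=unproj(m,uv,z)[:,:2];M=np.array([[x,46*i] for x in(-34,34) for i in range(4)],float)
    mp,mm=P.mean(0),M.mean(0);H=(M-mm).T@(P-mp);a=np.arctan2(H[0,1]-H[1,0],H[0,0]+H[1,1])
    A,_=frame(0,0,np.degrees(a));C=mp+(np.array([[0,46*i] for i in range(4)])-mm)@A.T
    print('yaw',np.degrees(a).round(2),'clips',C.round(1).tolist(),'res',(P-(mp+(M-mm)@A.T)).round(1).tolist())
    return C,np.degrees(a)
E
python3 - <<'E'
from lib import *
T=np.eye(4);s=state();T[:3,:3]=s['tool_rot'];T[:3,3]=s['eef_pos'];m=camera_model('wrist');m['pose']=T@m['hand_eye'];m['fish']=True
uv=np.array([(297,223),(366,223),(436,222),(502,224),(302,319),(366,320),(432,320),(495,321)])*.64
for z in (20,29): clips(m,uv,z)
# tool in hand: collar tail & handle centre in tool frame
uvh=np.array([(397,232),(397,345)])*.64
for z in (s['eef_pos'][2]-16,): print(((unproj(m,uvh,z)-s['eef_pos'])@s['tool_rot']).round(1))
# bay: divider and left wall at rim z=22 (800 px)
b=np.array([(100,182),(228,176),(124,400),(240,405)])*.64
P=unproj(m,b,22);print(P.round(1))
E
```

```text
yaw -5.18 clips [[548.5, -7.6], [552.7, 38.2], [556.8, 84.0], [561.0, 129.9]] res [[-1.3, -2.4], [-0.7, -0.3], [-1.7, 1.7], [-1.5, 2.1], [1.0, -2.0], [1.3, -1.0], [1.1, 0.7], [1.8, 1.2]]
yaw -5.18 clips [[546.4, -7.5], [550.5, 38.3], [554.7, 84.1], [558.8, 130.0]] res [[-0.1, -0.5], [0.3, 0.3], [-0.8, 1.0], [-0.6, 0.0], [0.2, 0.1], [0.4, -0.3], [0.1, 0.1], [0.6, -0.7]]
[[  0.9 -52.8  16.1]
 [  1.  -16.9  16. ]]
[[ 460.2 -163.1   22. ]
 [ 474.2  -52.5   22. ]
 [ 645.9 -189.2   22. ]
 [ 651.7  -75.5   22. ]]
```

```bash
python3 -m handwheel '[{"tx":0.036,"ty":-0.001,"tz":0.036,"ax":0,"ay":0,"az":0.3,"claw":0},{"tx":0.0356,"ty":-0.0015,"tz":0.045,"ax":0,"ay":0,"az":0,"claw":0},{"tx":0,"ty":0,"tz":0.05,"ax":0,"ay":0,"az":0,"claw":0},{"tx":0,"ty":0,"tz":0.0,"ax":0,"ay":0,"az":0,"claw":0},{"tx":0,"ty":0,"tz":0.0,"ax":0,"ay":0,"az":0,"claw":0}]' 100
python3 - <<'E'
from lib import *
go(556,129.5,66,84.8)
m=shot('wrist','w6'); cv2.imwrite('pics/w6.png',cv2.resize(m['im'][:,:,::-1],(800,600)))
E
```

```text
t: 8.65
eef_pos: [557.4, 129.3, 87.7]
tool_rot: [[0.091, 0.996, 0.001], [0.996, -0.091, 0.0], [0.0, 0.001, -1.0]]
wrist_force: [1.0, -0.3, 0.1]
finger_gap: 9.7
shift now [ 0.     -0.0014  0.0216] | heading 84.8 az -0.0 shift if turned first [ 0.     -0.0014]
```

View pics/w6.png

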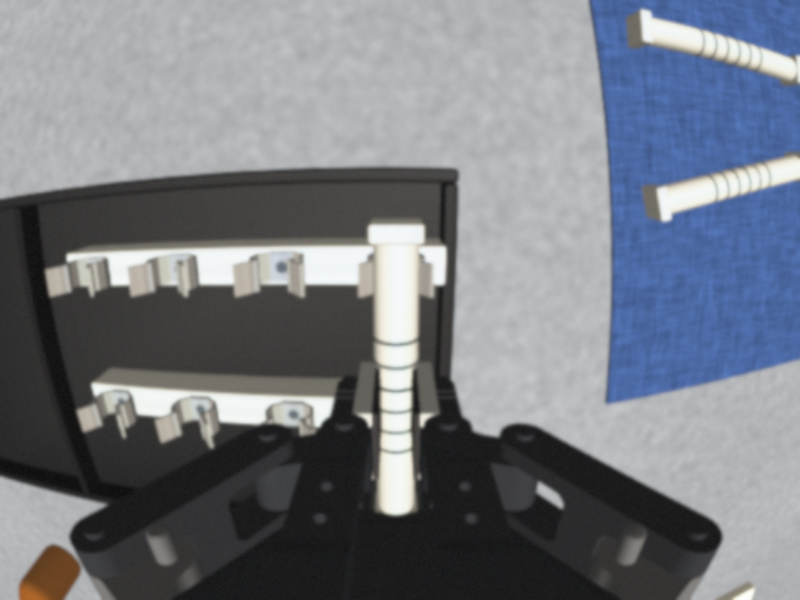

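```bash
python3 -m handwheel '[{"tx":0,"ty":-0.0014,"tz":0.0216,"ax":0,"ay":0,"az":0,"claw":0},{"tx":0,"ty":0,"tz":0.004,"ax":0,"ay":0,"az":0,"claw":0},{"tx":0,"ty":0,"tz":0.004,"ax":0,"ay":0,"az":0,"claw":0},{"tx":0,"ty":0,"tz":0.0,"ax":0,"ay":0,"az":0,"claw":0}]'; python3 -m handwheel '[{"tx":0,"ty":0,"tz":0.004,"ax":0,"ay":0,"az":0,"claw":0},{"tx":0,"ty":0,"tz":0.003,"ax":0,"ay":0,"az":0,"claw":0},{"tx":0,"ty":0,"tz":0.0,"ax":0,"ay":0,"az":0,"claw":0}]'
```

```text
t: 9.2
eef_pos: [557.7, 129.4, 60.4]
tool_rot: [[0.092, 0.996, 0.006], [0.996, -0.092, 0.001], [0.001, 0.006, -1.0]]
wrist_force: [-0.0, -1.7, 7.2]
finger_gap: 10.5
t: 9.57
eef_pos: [557.3, 129.4, 53.1]
tool_rot: [[0.092, 0.996, 0.005], [0.996, -0.092, 0.001], [0.001, 0.005, -1.0]]
wrist_force: [-1.3, -1.5, 12.8]
finger_gap: 9.6
```

```bash
python3 -m handwheel '[{"tx":0,"ty":0,"tz":0.003,"ax":0,"ay":0,"az":0,"claw":0},{"tx":0,"ty":0,"tz":0,"ax":0,"ay":0,"az":0,"claw":0}]'; python3 -m handwheel '[{"tx":0,"ty":0,"tz":0.003,"ax":0,"ay":0,"az":0,"claw":0},{"tx":0,"ty":0,"tz":0.0,"ax":0,"ay":0,"az":0,"claw":0}]'
```

```text
t: 9.82
eef_pos: [557.4, 129.4, 52.9]
tool_rot: [[0.092, 0.996, 0.007], [0.996, -0.092, 0.001], [0.001, 0.007, -1.0]]
wrist_force: [-8.6, -4.0, 31.2]
finger_gap: 9.6
t: 10.07
eef_pos: [557.4, 129.4, 52.6]
tool_rot: [[0.092, 0.996, 0.009], [0.996, -0.092, 0.001], [0.002, 0.009, -1.0]]
wrist_force: [-17.0, -5.3, 51.4]
finger_gap: 9.8
```

```bash
python3 -m handwheel '[{"tx":0,"ty":0,"tz":-0.007,"ax":0,"ay":0,"az":0,"claw":0},{"tx":0,"ty":0,"tz":0,"ax":0,"ay":0,"az":0,"claw":0.3},{"tx":0,"ty":0,"tz":0,"ax":0,"ay":0,"az":0,"claw":0.3},{"tx":0,"ty":0,"tz":-0.02,"ax":0,"ay":0,"az":0,"claw":0.4},{"tx":0,"ty":0,"tz":-0.06,"ax":0,"ay":0,"az":0,"claw":0.5},{"tx":0,"ty":0,"tz":-0.06,"ax":0,"ay":0,"az":0,"claw":0.6},{"tx":0,"ty":0,"tz":-0.03,"ax":0,"ay":0,"az":0,"claw":0.6},{"tx":0,"ty":0,"tz":0,"ax":0,"ay":0,"az":0,"claw":0.6}]'; python3 - <<'E'
from lib import *
m=shot('wrist','w7'); print(hand(m,'hook',36,(1,0)), hand(m,'needle',11), hand(m,'lifter',11))
im=cv2.resize(m['im'],(800,600)); cv2.imwrite('pics/w7.png',im[:,:,::-1])
E
```

```text
t: 11.08
eef_pos: [556.5, 130.0, 222.9]
tool_rot: [[0.092, 0.996, 0.004], [0.996, -0.092, 0.001], [0.002, 0.004, -1.0]]
wrist_force: [0.3, 0.6, 0.1]
finger_gap: 51.1
[([556.8, 129.6], -5.2, 155, 0.74), ([522.7, -97.7], -2.5, 189, 0.74)] [([427.5, 305.5], 85.3, 134, 0.65)] [([496.2, 308.1], 101.3, 157, 0.94)]
```

View pics/w7.png

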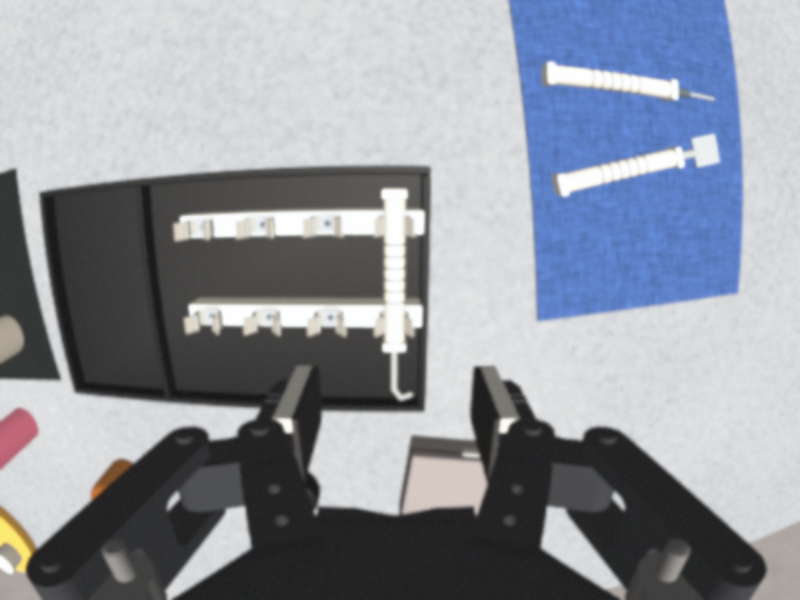

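```bash
python3 -m handwheel '[{"tx":0.041,"ty":-0.036,"tz":0,"ax":0,"ay":0,"az":0,"claw":0.6},{"tx":0.041,"ty":-0.036,"tz":0,"ax":0,"ay":0,"az":0,"claw":0.6},{"tx":0.041,"ty":-0.036,"tz":0,"ax":0,"ay":0,"az":0,"claw":0.6},{"tx":0.041,"ty":-0.036,"tz":0,"ax":0,"ay":0,"az":0,"claw":0.6}]' >/dev/null
python3 -m handwheel '[{"tx":0,"ty":0,"tz":0,"ax":0,"ay":0,"az":-10.1,"claw":0.5},{"tx":0,"ty":0,"tz":0,"ax":0,"ay":0,"az":-10.1,"claw":0.5},{"tx":0,"ty":0,"tz":0,"ax":0,"ay":0,"az":-10.1,"claw":0.5},{"tx":0,"ty":0,"tz":0,"ax":0,"ay":0,"az":-10.1,"claw":0.5},{"tx":0,"ty":0,"tz":0,"ax":0,"ay":0,"az":-10.1,"claw":0.5},{"tx":0,"ty":0,"tz":0,"ax":0,"ay":0,"az":-10.1,"claw":0.5},{"tx":0,"ty":0,"tz":0,"ax":0,"ay":0,"az":-10.1,"claw":0.5},{"tx":0,"ty":0,"tz":0,"ax":0,"ay":0,"az":-10.1,"claw":0.5},{"tx":0,"ty":0,"tz":0,"ax":0,"ay":0,"az":-10.1,"claw":0.5},{"tx":0,"ty":0,"tz":0,"ax":0,"ay":0,"az":0,"claw":0.5}]' >/dev/null
python3 - <<'E'
from lib import *
st()
m=shot('wrist','w8'); print(hand(m,'needle'),hand(m,'lifter')); m=shot('top'); print(hand(m,'needle'),hand(m,'lifter'));go(427.7,306,27,176)
E
```

```text
t 13.03 pos [426.4 305.8 219. ] head 175.5 gap 42.7 F [ 0.4 -0.3  0.1] q [ 36.   7.  -6.  76.   0. -50.]
[([428.2, 306.8], 85.3, 144, 0.84)] [([495.8, 310.4], 101.2, 156, 0.86)]
[([427.0, 305.4], 85.6, 116, 0.61)] [([496.0, 309.4], 101.4, 107, 0.52)]
shift now [-0.0008 -0.      0.1933] | heading 175.5 az -0.5 shift if turned first [-0.0008 -0.    ]
```

```bash
python3 -m handwheel '[{"tx":-0.0008,"ty":0,"tz":0.055,"ax":0,"ay":0,"az":0,"claw":0.5},{"tx":0,"ty":0,"tz":0.055,"ax":0,"ay":0,"az":0,"claw":0.5},{"tx":0,"ty":0,"tz":0.055,"ax":0,"ay":0,"az":0,"claw":0.5},{"tx":0,"ty":0,"tz":0.028,"ax":0,"ay":0,"az":0,"claw":0.5},{"tx":0,"ty":0,"tz":0,"ax":0,"ay":0,"az":0,"claw":0},{"tx":0,"ty":0,"tz":0,"ax":0,"ay":0,"az":0,"claw":0},{"tx":0,"ty":0,"tz":0,"ax":0,"ay":0,"az":0,"claw":0},{"tx":0,"ty":0,"tz":0,"ax":0,"ay":0,"az":0,"claw":0},{"tx":0,"ty":0,"tz":0,"ax":0,"ay":0,"az":0,"claw":0},{"tx":0,"ty":0,"tz":-0.035,"ax":0,"ay":0,"az":0,"claw":0}]' 100
python3 -m handwheel '[{"tx":-0.0288,"ty":-0.0422,"tz":-0.012,"ax":0,"ay":0,"az":0,"claw":0},{"tx":-0.0288,"ty":-0.0422,"tz":-0.012,"ax":0,"ay":0,"az":0,"claw":0},{"tx":-0.0288,"ty":-0.0422,"tz":-0.012,"ax":0,"ay":0,"az":0,"claw":0},{"tx":-0.0288,"ty":-0.0422,"tz":-0.012,"ax":0,"ay":0,"az":0,"claw":0},{"tx":-0.0288,"ty":-0.0422,"tz":-0.012,"ax":0,"ay":0,"az":0,"claw":0}]' >/dev/null
python3 -m handwheel '[{"tx":0,"ty":0,"tz":0,"ax":0,"ay":0,"az":10.1,"claw":0},{"tx":0,"ty":0,"tz":0,"ax":0,"ay":0,"az":10.1,"claw":0},{"tx":0,"ty":0,"tz":0,"ax":0,"ay":0,"az":10.1,"claw":0},{"tx":0,"ty":0,"tz":0,"ax":0,"ay":0,"az":10.1,"claw":0},{"tx":0,"ty":0,"tz":0,"ax":0,"ay":0,"az":10.1,"claw":0},{"tx":0,"ty":0,"tz":0,"ax":0,"ay":0,"az":10.1,"claw":0},{"tx":0,"ty":0,"tz":0,"ax":0,"ay":0,"az":10.1,"claw":0},{"tx":0,"ty":0,"tz":0,"ax":0,"ay":0,"az":10.1,"claw":0},{"tx":0,"ty":0,"tz":0,"ax":0,"ay":0,"az":9.9,"claw":0},{"tx":0,"ty":0,"tz":0,"ax":0,"ay":0,"az":0,"claw":0}]' >/dev/null
python3 - <<'E'
from lib import *
st(); go(554,83.7,66,84.8)
m=shot('wrist','w9'); print(hand(m,'needle',state()['eef_pos'][2]-17,(1,0)))
E
```

```text
t: 14.58
eef_pos: [426.1, 304.8, 60.5]
tool_rot: [[-0.997, 0.076, -0.004], [0.076, 0.997, -0.003], [0.004, -0.004, -1.0]]
wrist_force: [0.5, -0.3, -0.7]
finger_gap: 9.6
t 16.45 pos [555.1  84.7 122.5] head 85.0 gap 10.2 F [ 0.1 -0.2 -0.2] q [  9.  13. -12.  65.   0.  14.]
shift now [-0.0011 -0.001   0.0565] | heading 85.0 az 0.2 shift if turned first [-0.0011 -0.001 ]
[([555.9, 85.1], -5.0, 110, 0.56)]
```

```bash
python3 -m handwheel '[{"tx":-0.0011,"ty":-0.001,"tz":0.035,"ax":0,"ay":0,"az":0.2,"claw":0},{"tx":0,"ty":0,"tz":0.0215,"ax":0,"ay":0,"az":0,"claw":0},{"tx":0,"ty":0,"tz":0.004,"ax":0,"ay":0,"az":0,"claw":0},{"tx":0,"ty":0,"tz":0.004,"ax":0,"ay":0,"az":0,"claw":0},{"tx":0,"ty":0,"tz":0.004,"ax":0,"ay":0,"az":0,"claw":0},{"tx":0,"ty":0,"tz":0.003,"ax":0,"ay":0,"az":0,"claw":0},{"tx":0,"ty":0,"tz":0.0,"ax":0,"ay":0,"az":0,"claw":0}]'; python3 -m handwheel '[{"tx":0,"ty":0,"tz":0.003,"ax":0,"ay":0,"az":0,"claw":0},{"tx":0,"ty":0,"tz":0.0,"ax":0,"ay":0,"az":0,"claw":0}]'
```

```text
t: 17.42
eef_pos: [554.4, 83.5, 52.1]
tool_rot: [[0.092, 0.996, 0.001], [0.996, -0.092, -0.0], [-0.0, 0.001, -1.0]]
wrist_force: [-5.0, -3.8, 12.4]
finger_gap: 10.0
t: 17.68
eef_pos: [554.6, 83.5, 52.0]
tool_rot: [[0.092, 0.996, 0.003], [0.996, -0.092, -0.0], [0.0, 0.003, -1.0]]
wrist_force: [-11.4, -2.7, 27.0]
finger_gap: 9.6
```

```bash
python3 -m handwheel '[{"tx":0,"ty":0,"tz":-0.004,"ax":0,"ay":0,"az":0,"claw":0},{"tx":0,"ty":0,"tz":0,"ax":0,"ay":0,"az":0,"claw":0.3},{"tx":0,"ty":0,"tz":0,"ax":0,"ay":0,"az":0,"claw":0.3},{"tx":0,"ty":0,"tz":-0.02,"ax":0,"ay":0,"az":0,"claw":0.4},{"tx":0,"ty":0,"tz":-0.06,"ax":0,"ay":0,"az":0,"claw":0.5},{"tx":0,"ty":0,"tz":-0.06,"ax":0,"ay":0,"az":0,"claw":0.5},{"tx":0.055,"ty":-0.0197,"tz":-0.01,"ax":0,"ay":0,"az":0,"claw":0.5},{"tx":0.055,"ty":-0.0197,"tz":0,"ax":0,"ay":0,"az":0,"claw":0.5},{"tx":0.055,"ty":-0.0197,"tz":0,"ax":0,"ay":0,"az":0,"claw":0.5},{"tx":0.055,"ty":-0.0197,"tz":0,"ax":0,"ay":0,"az":0,"claw":0.5}]' >/dev/null
python3 -m handwheel '[{"tx":0,"ty":0,"tz":0,"ax":0,"ay":0,"az":-10.65,"claw":0.5},{"tx":0,"ty":0,"tz":0,"ax":0,"ay":0,"az":-10.65,"claw":0.5},{"tx":0,"ty":0,"tz":0,"ax":0,"ay":0,"az":-10.65,"claw":0.5},{"tx":0,"ty":0,"tz":0,"ax":0,"ay":0,"az":-10.65,"claw":0.5},{"tx":0,"ty":0,"tz":0,"ax":0,"ay":0,"az":-10.65,"claw":0.5},{"tx":0,"ty":0,"tz":0,"ax":0,"ay":0,"az":-10.65,"claw":0.5},{"tx":0,"ty":0,"tz":0,"ax":0,"ay":0,"az":-10.65,"claw":0.5},{"tx":0,"ty":0,"tz":0,"ax":0,"ay":0,"az":-10.65,"claw":0.5},{"tx":0,"ty":0,"tz":0,"ax":0,"ay":0,"az":-10.65,"claw":0.5},{"tx":0,"ty":0,"tz":0,"ax":0,"ay":0,"az":-10.65,"claw":0.5},{"tx":0,"ty":0,"tz":0,"ax":0,"ay":0,"az":0,"claw":0.5}]' >/dev/null
python3 - <<'E'
from lib import *
st()
m=shot('wrist','w10'); print(hand(m,'lifter')); m=shot('top','t2'); print(hand(m,'lifter'),hand(m,'needle',36,(1,0)),hand(m,'hook',36,(1,0)));go(496,309,27,191.3)
E
```

```text
t 20.30 pos [495.9 310.1 201.7] head -168.9 gap 42.6 F [-0.   0.8  0.7] q [ 32.  14.  -1.  76.   0. -69.]
[([496.4, 309.5], 101.1, 155, 0.82)]
[([495.4, 311.4], 101.8, 96, 0.63), ([597.0, -124.7], 174.0, 195, 0.61)] [([563.5, 83.2], -4.9, 128, 0.52), ([558.5, 129.0], -5.6, 149, 0.17)] [([558.2, 129.3], -5.8, 150, 0.52), ([600.9, -302.4], -61.3, 57, 0.16)]
shift now [ 1.00e-04 -1.00e-03  1.75e-01] | heading -168.9 az -0.2 shift if turned first [ 0.0001 -0.001 ]
```

```bash
python3 -m handwheel '[{"tx":0,"ty":-0.0005,"tz":0.055,"ax":0,"ay":0,"az":0,"claw":0.5},{"tx":0,"ty":0,"tz":0.055,"ax":0,"ay":0,"az":0,"claw":0.5},{"tx":0,"ty":0,"tz":0.045,"ax":0,"ay":0,"az":0,"claw":0.5},{"tx":0,"ty":0,"tz":0.02,"ax":0,"ay":0,"az":0,"claw":0.5},{"tx":0,"ty":0,"tz":0,"ax":0,"ay":0,"az":0,"claw":0},{"tx":0,"ty":0,"tz":0,"ax":0,"ay":0,"az":0,"claw":0},{"tx":0,"ty":0,"tz":0,"ax":0,"ay":0,"az":0,"claw":0},{"tx":0,"ty":0,"tz":0,"ax":0,"ay":0,"az":0,"claw":0},{"tx":0,"ty":0,"tz":0,"ax":0,"ay":0,"az":0,"claw":0},{"tx":0,"ty":0,"tz":-0.035,"ax":0,"ay":0,"az":0,"claw":0}]' 100
python3 -m handwheel '[{"tx":0,"ty":-0.02,"tz":-0.05,"ax":0,"ay":0,"az":0,"claw":0},{"tx":0,"ty":-0.055,"tz":-0.012,"ax":0,"ay":0,"az":0,"claw":0},{"tx":0,"ty":-0.055,"tz":0,"ax":0,"ay":0,"az":0,"claw":0},{"tx":0,"ty":-0.055,"tz":0,"ax":0,"ay":0,"az":0,"claw":0},{"tx":0,"ty":-0.055,"tz":0,"ax":0,"ay":0,"az":0,"claw":0},{"tx":-0.0014,"ty":-0.036,"tz":0,"ax":0,"ay":0,"az":0,"claw":0}]' >/dev/null
python3 -m handwheel '[{"tx":0,"ty":0,"tz":0,"ax":0,"ay":0,"az":10.6,"claw":0},{"tx":0,"ty":0,"tz":0,"ax":0,"ay":0,"az":10.6,"claw":0},{"tx":0,"ty":0,"tz":0,"ax":0,"ay":0,"az":10.6,"claw":0},{"tx":0,"ty":0,"tz":0,"ax":0,"ay":0,"az":10.6,"claw":0},{"tx":0,"ty":0,"tz":0,"ax":0,"ay":0,"az":10.6,"claw":0},{"tx":0,"ty":0,"tz":0,"ax":0,"ay":0,"az":10.6,"claw":0},{"tx":0,"ty":0,"tz":0,"ax":0,"ay":0,"az":10.6,"claw":0},{"tx":0,"ty":0,"tz":0,"ax":0,"ay":0,"az":10.6,"claw":0},{"tx":0,"ty":0,"tz":0,"ax":0,"ay":0,"az":10.6,"claw":0},{"tx":0,"ty":0,"tz":0,"ax":0,"ay":0,"az":10.6,"claw":0},{"tx":0,"ty":0,"tz":0,"ax":0,"ay":0,"az":0,"claw":0}]' >/dev/null
python3 - <<'E'
from lib import *
st(); go(550,38,66,84.8)
m=shot('wrist','w11'); print(hand(m,'lifter',state()['eef_pos'][2]-17,(1,0)))
E
```

```text
t: 21.85
eef_pos: [494.2, 308.4, 59.7]
tool_rot: [[-0.981, -0.195, -0.005], [-0.195, 0.981, -0.003], [0.005, -0.002, -1.0]]
wrist_force: [-0.5, -0.7, 0.1]
finger_gap: 10.0
t 23.98 pos [551.   39.1 123.9] head 85.3 gap 10.1 F [-0.3  0.6  0.1] q [  4.  12. -13.  65.   0.   9.]
shift now [-0.0011 -0.0009  0.0579] | heading 85.3 az 0.5 shift if turned first [-0.0011 -0.0009]
[([551.3, 39.5], -4.9, 111, 0.77)]
```

```bash
python3 -m handwheel '[{"tx":-0.0011,"ty":-0.001,"tz":0.035,"ax":0,"ay":0,"az":0.5,"claw":0},{"tx":0,"ty":0,"tz":0.023,"ax":0,"ay":0,"az":0,"claw":0},{"tx":0,"ty":0,"tz":0.004,"ax":0,"ay":0,"az":0,"claw":0},{"tx":0,"ty":0,"tz":0.004,"ax":0,"ay":0,"az":0,"claw":0},{"tx":0,"ty":0,"tz":0.004,"ax":0,"ay":0,"az":0,"claw":0},{"tx":0,"ty":0,"tz":0.003,"ax":0,"ay":0,"az":0,"claw":0},{"tx":0,"ty":0,"tz":0.0,"ax":0,"ay":0,"az":0,"claw":0}]'; python3 -m handwheel '[{"tx":0,"ty":0,"tz":0.003,"ax":0,"ay":0,"az":0,"claw":0},{"tx":0,"ty":0,"tz":0.0,"ax":0,"ay":0,"az":0,"claw":0}]'
```

```text
t: 24.95
eef_pos: [550.5, 37.8, 52.1]
tool_rot: [[0.091, 0.996, 0.001], [0.996, -0.091, -0.0], [-0.0, 0.001, -1.0]]
wrist_force: [-1.1, -2.7, 3.8]
finger_gap: 10.1
t: 25.2
eef_pos: [550.7, 37.9, 51.8]
tool_rot: [[0.091, 0.996, 0.003], [0.996, -0.091, -0.0], [-0.0, 0.003, -1.0]]
wrist_force: [-9.3, -2.9, 25.6]
finger_gap: 10.1
```

```bash
python3 -m handwheel '[{"tx":0,"ty":0,"tz":-0.004,"ax":0,"ay":0,"az":0,"claw":0},{"tx":0,"ty":0,"tz":0,"ax":0,"ay":0,"az":0,"claw":0.3},{"tx":0,"ty":0,"tz":0,"ax":0,"ay":0,"az":0,"claw":0.3},{"tx":0,"ty":0,"tz":-0.02,"ax":0,"ay":0,"az":0,"claw":0.4},{"tx":0,"ty":0,"tz":-0.06,"ax":0,"ay":0,"az":0,"claw":0.5},{"tx":0,"ty":0,"tz":-0.06,"ax":0,"ay":0,"az":0,"claw":0.5},{"tx":0,"ty":0,"tz":-0.05,"ax":0,"ay":0,"az":0,"claw":0.5},{"tx":0,"ty":0,"tz":0,"ax":0,"ay":0,"az":0,"claw":1}]' >/dev/null
python3 - <<'E'
from lib import *
st();m=shot('wrist','w12');cv2.imwrite('pics/w12.png',cv2.resize(m['im'][:,:,::-1],(800,600)))
for k in('hook','needle','lifter'): print(k,hand(m,k,36,(1,0)))
E
python3 -m handwheel '[{"tx":-0.055,"ty":0.0012,"tz":0,"ax":0,"ay":0,"az":0,"claw":1},{"tx":-0.055,"ty":0.0012,"tz":0,"ax":0,"ay":0,"az":0,"claw":1},{"tx":-0.055,"ty":0.0012,"tz":0,"ax":0,"ay":0,"az":0,"claw":1},{"tx":-0.055,"ty":0.0012,"tz":0,"ax":0,"ay":0,"az":0,"claw":1},{"tx":-0.055,"ty":0.0012,"tz":0,"ax":0,"ay":0,"az":0,"claw":1},{"tx":-0.055,"ty":0.0012,"tz":0,"ax":0,"ay":0,"az":0,"claw":1},{"tx":-0.055,"ty":0.0012,"tz":0,"ax":0,"ay":0,"az":0,"claw":1},{"tx":-0.055,"ty":0.0012,"tz":0,"ax":0,"ay":0,"az":0,"claw":1}]' >/dev/null
python3 -m handwheel '[{"tx":0,"ty":0,"tz":0,"ax":0,"ay":0,"az":10.1,"claw":1},{"tx":0,"ty":0,"tz":0,"ax":0,"ay":0,"az":10.1,"claw":1},{"tx":0,"ty":0,"tz":0,"ax":0,"ay":0,"az":10.1,"claw":1},{"tx":0,"ty":0,"tz":0,"ax":0,"ay":0,"az":10.1,"claw":1},{"tx":0,"ty":0,"tz":0,"ax":0,"ay":0,"az":10.1,"claw":1},{"tx":0,"ty":0,"tz":0,"ax":0,"ay":0,"az":10.1,"claw":1},{"tx":0,"ty":0,"tz":0,"ax":0,"ay":0,"az":10.1,"claw":1},{"tx":0,"ty":0,"tz":0,"ax":0,"ay":0,"az":10.1,"claw":1},{"tx":0,"ty":0,"tz":0,"ax":0,"ay":0,"az":9.2,"claw":1},{"tx":0,"ty":0,"tz":0,"ax":0,"ay":0,"az":0,"claw":1}]' >/dev/null
python3 - <<'E'
from lib import *
st();m=shot('wrist','w13')
for k in 'abcd': print(k,pot(m,k))
E
```

```text
t 26.20 pos [551.9  38.4 246.5] head 84.7 gap 59.9 F [ 0.   1.1 -0.5] q [ 4. 10.  0. 80.  0.  9.]
hook [([555.6, 130.1], -5.3, 154, 0.64)]
needle [([563.6, 82.9], -5.5, 155, 0.87)]
lifter [([549.8, 37.6], -5.4, 156, 0.61)]
t 28.65 pos [ 518.6 -400.6  240.1] head -5.2 gap 85.3 F [-0.3  0.5 -0.4] q [-38.  22.  15.  83.   0.  57.]
a [([469.4, -380.3], np.float64(0.962), 0.59)]
b [([582.8, -379.7], np.float64(0.919), 0.69)]
c [([586.1, -275.1], np.float64(0.906), 0.69)]
d [([478.4, -267.7], np.float64(0.918), 0.81)]
```

View pics/w12.png

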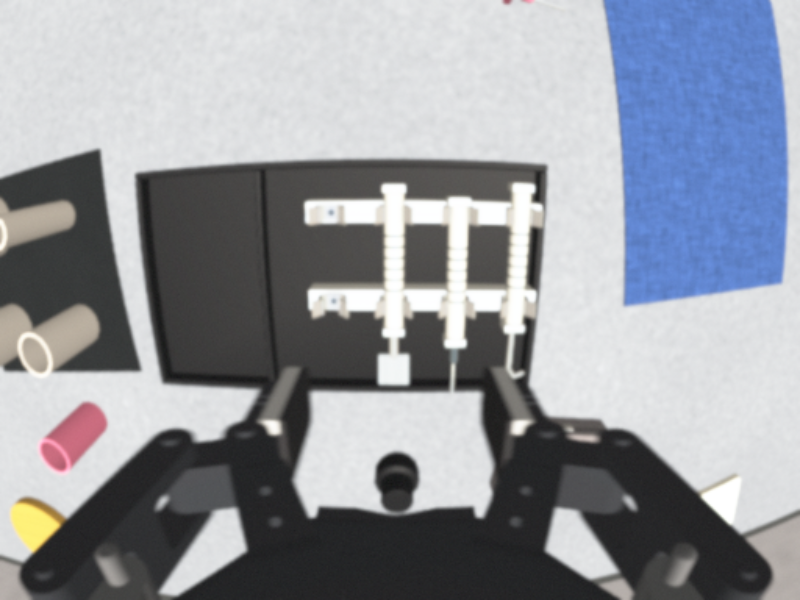

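View pics/w13.png

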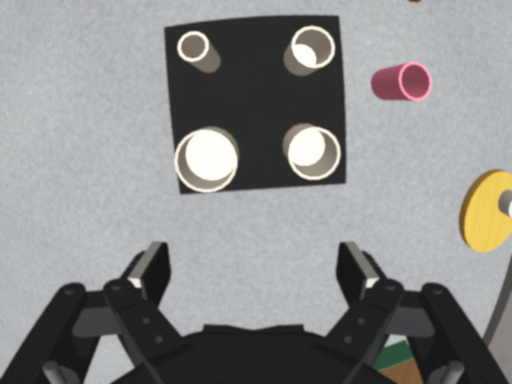

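```bash
python3 -m handwheel '[{"tx":-0.0508,"ty":-0.0157,"tz":0,"ax":0,"ay":0,"az":0,"claw":1},{"tx":0,"ty":0,"tz":0.055,"ax":0,"ay":0,"az":0,"claw":1},{"tx":0,"ty":0,"tz":0.055,"ax":0,"ay":0,"az":0,"claw":1},{"tx":0,"ty":0,"tz":0.0,"ax":0,"ay":0,"az":0,"claw":1},{"tx":0,"ty":0,"tz":0.0,"ax":0,"ay":0,"az":0,"claw":1}]' 40
python3 - <<'E'
from lib import *
go(469.4,-380.3,36,-5.2);m=shot('wrist'); print(pot(m,'a')); m=shot('top'); print(pot(m,'a'),pot(m,'b'))
E
```

```text
t: 29.52
eef_pos: [470.7, -381.3, 134.1]
tool_rot: [[0.996, -0.092, 0.002], [-0.092, -0.996, -0.001], [0.002, 0.001, -1.0]]
wrist_force: [0.3, 0.1, 1.1]
finger_gap: 85.2
shift now [-0.0016 -0.001   0.0981] | heading -5.3 az -0.1 shift if turned first [-0.0016 -0.001 ]
[([468.7, -381.1], np.float64(0.94), 0.78)]
[([469.8, -380.2], np.float64(0.877), 0.69), ([762.3, 177.8], np.float64(0.542), 0.28), ([567.6, 36.8], np.float64(0.188), 0.39)] [([583.0, -380.7], np.float64(0.884), 0.74), ([768.2, 178.5], np.float64(0.402), 0.56), ([580.4, 128.1], np.float64(0.287), 0.51)]
```

```bash
python3 -m handwheel '[{"tx":-0.0014,"ty":-0.001,"tz":0.05,"ax":0,"ay":0,"az":0,"claw":1},{"tx":0,"ty":0,"tz":0.038,"ax":0,"ay":0,"az":0,"claw":1},{"tx":0,"ty":0,"tz":0.01,"ax":0,"ay":0,"az":0,"claw":1},{"tx":0,"ty":0,"tz":0.0,"ax":0,"ay":0,"az":0,"claw":0.6},{"tx":0,"ty":0,"tz":0.0,"ax":0,"ay":0,"az":0,"claw":0.6},{"tx":0,"ty":0,"tz":0.0,"ax":0,"ay":0,"az":0,"claw":0.6},{"tx":0,"ty":0,"tz":0.0,"ax":0,"ay":0,"az":0,"claw":0.6}]' 40
python3 -m handwheel '[{"tx":0,"ty":0,"tz":-0.02,"ax":0,"ay":0,"az":0,"claw":0.5},{"tx":0,"ty":0,"tz":-0.055,"ax":0,"ay":0,"az":0,"claw":0.5},{"tx":0,"ty":0,"tz":-0.055,"ax":0,"ay":0,"az":0,"claw":0.5}]'
```

```text
t: 30.65
eef_pos: [469.2, -380.1, 35.2]
tool_rot: [[0.996, -0.092, 0.002], [-0.092, -0.996, -0.001], [0.002, 0.001, -1.0]]
wrist_force: [0.4, 0.6, 4.2]
finger_gap: 68.1
t: 31.02
eef_pos: [468.2, -379.3, 165.2]
tool_rot: [[0.996, -0.092, -0.001], [-0.092, -0.996, 0.001], [-0.001, -0.001, -1.0]]
wrist_force: [0.2, 0.1, -0.7]
finger_gap: 67.8
```

```bash
python3 -m handwheel '[{"tx":0.0094,"ty":-0.0444,"tz":0,"ax":0,"ay":0,"az":0,"claw":0.5},{"tx":0.0094,"ty":-0.0444,"tz":0,"ax":0,"ay":0,"az":0,"claw":0.5},{"tx":0.0094,"ty":-0.0444,"tz":0,"ax":0,"ay":0,"az":0,"claw":0.5},{"tx":0.0094,"ty":-0.0444,"tz":0,"ax":0,"ay":0,"az":0,"claw":0.5},{"tx":0.0094,"ty":-0.0444,"tz":0,"ax":0,"ay":0,"az":0,"claw":0.5},{"tx":0.0094,"ty":-0.0444,"tz":0,"ax":0,"ay":0,"az":0,"claw":0.5},{"tx":0,"ty":0,"tz":0,"ax":0,"ay":0,"az":0,"claw":0.5},{"tx":0,"ty":0,"tz":0,"ax":0,"ay":0,"az":0,"claw":0.5}]'
python3 - <<'E'
from lib import *
m=shot('wrist'); cv2.imwrite('pics/w14.png',cv2.resize(m['im'][:,:,::-1],(800,600)))
E
```

```text
t: 32.02
eef_pos: [549.2, -119.6, 164.1]
tool_rot: [[0.996, -0.092, -0.0], [-0.092, -0.996, -0.0], [-0.0, 0.0, -1.0]]
wrist_force: [0.6, 0.5, -1.9]
finger_gap: 67.9
```

View pics/w14.png

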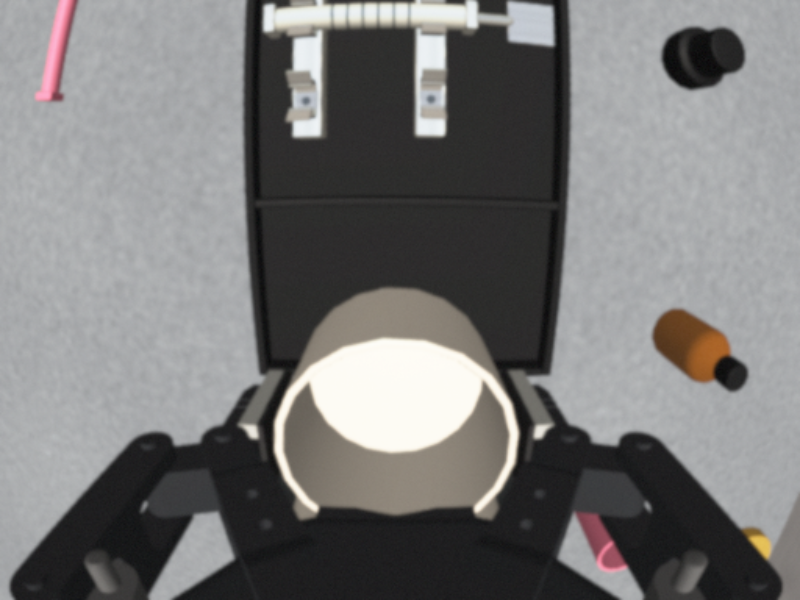

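```bash
python3 - <<'E'
from lib import *
T=np.eye(4);s=state();T[:3,:3]=s['tool_rot'];T[:3,3]=s['eef_pos'];m=camera_model('wrist');m['pose']=T@m['hand_eye'];m['fish']=True
P=unproj(m,np.array([(258,204),(555,206),(266,367),(548,367),(248,204),(566,206)])*.64,22)[:,:2];print(P.round(1))
D=unproj(m,np.array([(306,101),(431,100)])*.64,29)[:,:2];print(D.round(1),D.mean(0))
E
```

```text
[[ 475.6  -60. ]
 [ 647.9  -76.4]
 [ 463.2 -162.1]
 [ 643.7 -179.2]
 [ 469.5  -59.2]
 [ 654.9  -76.7]]
[[511.6  -5.9]
 [579.2 -12.7]] [545.39229614  -9.27059939]
```

```bash
python3 -m handwheel '[{"tx":0.004,"ty":0,"tz":0.05,"ax":0,"ay":0,"az":0,"claw":0.5},{"tx":0,"ty":0,"tz":0.05,"ax":0,"ay":0,"az":0,"claw":0.5},{"tx":0,"ty":0,"tz":0.018,"ax":0,"ay":0,"az":0,"claw":0.5},{"tx":0,"ty":0,"tz":0.007,"ax":0,"ay":0,"az":0,"claw":0.5},{"tx":0,"ty":0,"tz":0,"ax":0,"ay":0,"az":0,"claw":0.5},{"tx":0,"ty":0,"tz":0,"ax":0,"ay":0,"az":0,"claw":0.5}]'
python3 -m handwheel '[{"tx":0,"ty":0,"tz":0,"ax":0,"ay":0,"az":0,"claw":1},{"tx":0,"ty":0,"tz":0,"ax":0,"ay":0,"az":0,"claw":1},{"tx":0,"ty":0,"tz":0,"ax":0,"ay":0,"az":0,"claw":1},{"tx":0,"ty":0,"tz":-0.03,"ax":0,"ay":0,"az":0,"claw":1},{"tx":0,"ty":0,"tz":-0.06,"ax":0,"ay":0,"az":0,"claw":1},{"tx":0,"ty":0.03,"tz":-0.05,"ax":0,"ay":0,"az":0,"claw":1},{"tx":0,"ty":0.05,"tz":-0.03,"ax":0,"ay":0,"az":0,"claw":1},{"tx":0,"ty":0,"tz":0,"ax":0,"ay":0,"az":0,"claw":1},{"tx":0,"ty":0,"tz":0,"ax":0,"ay":0,"az":0,"claw":1}]'
python3 - <<'E'
from lib import *
m=shot('wrist','w15'); print(pot(m,'a',6)); m=shot('top'); print(pot(m,'a',6),pot(m,'b'),pot(m,'c'),pot(m,'d'))
E
```

```text
t: 32.83
eef_pos: [553.9, -120.6, 40.0]
tool_rot: [[0.996, -0.093, 0.002], [-0.093, -0.996, -0.0], [0.002, 0.0, -1.0]]
wrist_force: [0.2, -0.8, -0.6]
finger_gap: 67.9
t: 33.95
eef_pos: [545.6, -199.3, 208.4]
tool_rot: [[0.996, -0.093, -0.001], [-0.093, -0.996, 0.001], [-0.001, -0.001, -1.0]]
wrist_force: [-0.3, 1.2, -0.5]
finger_gap: 85.6
[([554.9, -121.4], np.float64(0.952), 0.57)]
[([556.7, -122.0], np.float64(0.879), 0.95), ([611.3, -74.9], np.float64(0.091), 0.6)] [([584.8, 80.8], np.float64(0.227), 0.43), ([578.4, 127.8], np.float64(0.211), 0.68), ([621.7, -36.2], np.float64(0.062), 0.29)] [] [([519.7, 129.3], np.float64(0.275), 0.58)]
```

```bash
python3 -m handwheel '[{"tx":0.0144,"ty":0.05,"tz":0,"ax":0,"ay":0,"az":0,"claw":0.9},{"tx":0.0144,"ty":0.05,"tz":0,"ax":0,"ay":0,"az":0,"claw":0.9},{"tx":0.0144,"ty":0.05,"tz":0,"ax":0,"ay":0,"az":0,"claw":0.9},{"tx":0.0144,"ty":0.05,"tz":0,"ax":0,"ay":0,"az":0,"claw":0.9},{"tx":0,"ty":0,"tz":0,"ax":0,"ay":0,"az":0,"claw":0.9},{"tx":0,"ty":0,"tz":0,"ax":0,"ay":0,"az":0,"claw":0.9}]'
python3 - <<'E'
from lib import *
m=shot('wrist','w16'); print(pot(m,'b'),pot(m,'c'),pot(m,'d')); go(583,-380,68,-5.2)
E
```

```text
t: 35.05
eef_pos: [584.7, -403.5, 208.4]
tool_rot: [[0.996, -0.092, -0.001], [-0.092, -0.996, 0.001], [-0.001, -0.001, -1.0]]
wrist_force: [0.6, -0.4, 0.7]
finger_gap: 76.5
[([583.7, -379.5], np.float64(0.916), 0.73)] [([586.4, -275.0], np.float64(0.907), 0.77)] []
shift now [-0.0041 -0.0224  0.1417] | heading -5.2 az 0.0 shift if turned first [-0.0041 -0.0224]
```

```bash
python3 -m handwheel '[{"tx":-0.0036,"ty":-0.0228,"tz":0.03,"ax":0,"ay":0,"az":0,"claw":0.9},{"tx":0,"ty":0,"tz":0.055,"ax":0,"ay":0,"az":0,"claw":0.9},{"tx":0,"ty":0,"tz":0.045,"ax":0,"ay":0,"az":0,"claw":0.9},{"tx":0,"ty":0,"tz":0.011,"ax":0,"ay":0,"az":0,"claw":0.9},{"tx":0,"ty":0,"tz":0,"ax":0,"ay":0,"az":0,"claw":0.9},{"tx":0,"ty":0,"tz":0,"ax":0,"ay":0,"az":0,"claw":0.4},{"tx":0,"ty":0,"tz":0,"ax":0,"ay":0,"az":0,"claw":0.4},{"tx":0,"ty":0,"tz":0,"ax":0,"ay":0,"az":0,"claw":0.4},{"tx":0,"ty":0,"tz":0,"ax":0,"ay":0,"az":0,"claw":0.4},{"tx":0,"ty":0,"tz":0,"ax":0,"ay":0,"az":0,"claw":0.4}]' 30
python3 -m handwheel '[{"tx":0,"ty":0,"tz":-0.02,"ax":0,"ay":0,"az":0,"claw":0.4},{"tx":0,"ty":0,"tz":-0.05,"ax":0,"ay":0,"az":0,"claw":0.4},{"tx":0,"ty":0,"tz":-0.05,"ax":0,"ay":0,"az":0,"claw":0.4},{"tx":0,"ty":0,"tz":0,"ax":0,"ay":0,"az":0,"claw":0.4}]'
python3 - <<'E'
from lib import *
go(554.5,-121.3,150)
m=shot('wrist'); cv2.imwrite('pics/w17.png',m['im'][:,:,::-1])
E
```

```text
t: 36.5
eef_pos: [584.6, -381.7, 71.1]
tool_rot: [[0.996, -0.092, 0.004], [-0.092, -0.996, -0.002], [0.004, 0.002, -1.0]]
wrist_force: [0.0, 0.7, 7.5]
finger_gap: 53.3
t: 37.0
eef_pos: [585.3, -382.3, 194.8]
tool_rot: [[0.996, -0.092, 0.009], [-0.092, -0.996, -0.006], [0.009, 0.005, -1.0]]
wrist_force: [0.8, -1.5, 0.7]
finger_gap: 53.6
shift now [-0.0552 -0.2573  0.043 ] | heading -5.3 az 0 shift if turned first [-0.0552 -0.2573]
```

View pics/w17.png

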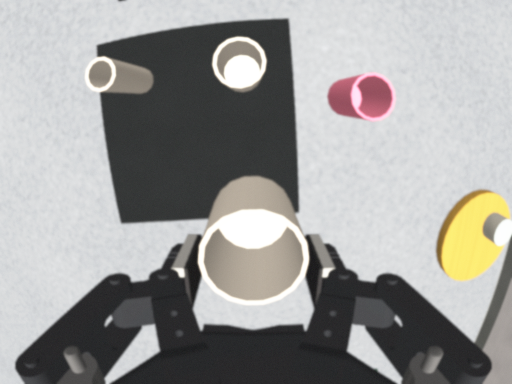

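```bash
python3 -m handwheel '[{"tx":-0.011,"ty":-0.0515,"tz":-0.0,"ax":0,"ay":0,"az":0,"claw":0.4},{"tx":-0.011,"ty":-0.0515,"tz":0,"ax":0,"ay":0,"az":0,"claw":0.4},{"tx":-0.011,"ty":-0.0515,"tz":0,"ax":0,"ay":0,"az":0,"claw":0.4},{"tx":-0.011,"ty":-0.0515,"tz":0,"ax":0,"ay":0,"az":0,"claw":0.4},{"tx":-0.011,"ty":-0.0515,"tz":0,"ax":0,"ay":0,"az":0,"claw":0.4},{"tx":0,"ty":0,"tz":0,"ax":0,"ay":0,"az":0,"claw":0.4},{"tx":0,"ty":0,"tz":0,"ax":0,"ay":0,"az":0,"claw":0.4}]'
python3 - <<'E'
from lib import *
st();m=shot('wrist'); z=state()['eef_pos'][2]; print(pot(m,'b',z-70)); m=shot('top');print(pot(m,'b',z-70))
E
```

```text
t: 37.92
eef_pos: [552.1, -119.4, 187.4]
tool_rot: [[0.996, -0.091, -0.001], [-0.091, -0.996, -0.0], [-0.001, 0.0, -1.0]]
wrist_force: [-0.4, -0.3, 0.6]
finger_gap: 53.5
t 37.92 pos [ 552.1 -119.4  187.4] head -5.2 gap 53.5 F [-0.4 -0.3  0.6] q [-12.  12.  -5.  73.  -0.  83.]
[([553.0, -118.5], np.float64(0.971), 0.58)]
[([538.2, -81.7], np.float64(0.16), 0.6), ([598.3, -33.4], np.float64(0.093), 0.51)]
```

```bash
python3 -m handwheel '[{"tx":0.002,"ty":0.0027,"tz":0.03,"ax":0,"ay":0,"az":0,"claw":0.4},{"tx":0,"ty":0,"tz":0.025,"ax":0,"ay":0,"az":0,"claw":0.4},{"tx":0,"ty":0,"tz":0.02,"ax":0,"ay":0,"az":0,"claw":0.4},{"tx":0,"ty":0,"tz":0.02,"ax":0,"ay":0,"az":0,"claw":0.4},{"tx":0,"ty":0,"tz":0,"ax":0,"ay":0,"az":0,"claw":0.4}]'
python3 -m handwheel '[{"tx":0,"ty":0,"tz":0.01,"ax":0,"ay":0,"az":0,"claw":0.4},{"tx":0,"ty":0,"tz":0.005,"ax":0,"ay":0,"az":0,"claw":0.4},{"tx":0,"ty":0,"tz":0,"ax":0,"ay":0,"az":0,"claw":0.4}]'
```

```text
t: 38.75
eef_pos: [552.9, -122.9, 91.3]
tool_rot: [[0.996, -0.093, -0.003], [-0.093, -0.996, 0.001], [-0.003, -0.0, -1.0]]
wrist_force: [-0.2, -0.1, 0.1]
finger_gap: 53.7
t: 39.12
eef_pos: [553.9, -122.4, 77.9]
tool_rot: [[0.996, -0.092, -0.0], [-0.092, -0.996, 0.0], [-0.0, -0.0, -1.0]]
wrist_force: [-0.5, -0.6, -0.5]
finger_gap: 53.0
```

Inside A, no contact. Lower the last bit, release, and go look at C.

```bash
python3 -m handwheel '[{"tx":0,"ty":0,"tz":0.002,"ax":0,"ay":0,"az":0,"claw":0.4},{"tx":0,"ty":0,"tz":0.0,"ax":0,"ay":0,"az":0,"claw":0.4},{"tx":0,"ty":0,"tz":0,"ax":0,"ay":0,"az":0,"claw":0.7},{"tx":0,"ty":0,"tz":0,"ax":0,"ay":0,"az":0,"claw":0.8},{"tx":0,"ty":0,"tz":0,"ax":0,"ay":0,"az":0,"claw":0.8},{"tx":0,"ty":0,"tz":-0.04,"ax":0,"ay":0,"az":0,"claw":0.8},{"tx":0,"ty":0,"tz":-0.06,"ax":0,"ay":0,"az":0,"claw":0.8},{"tx":0,"ty":0.03,"tz":-0.05,"ax":0,"ay":0,"az":0,"claw":0.8},{"tx":0,"ty":0.05,"tz":0,"ax":0,"ay":0,"az":0,"claw":0.8},{"tx":0,"ty":0,"tz":0,"ax":0,"ay":0,"az":0,"claw":0.8},{"tx":0,"ty":0,"tz":0,"ax":0,"ay":0,"az":0,"claw":0.8}]'
python3 - <<'E'
from lib import *
m=shot('wrist'); cv2.imwrite('pics/w18.png',m['im'][:,:,::-1]); print(pot(m,'a',6),pot(m,'b',9),pot(m,'c'),pot(m,'d')); go(586.4,-297,228)
E
```

```text
t: 40.5
eef_pos: [546.4, -201.9, 225.4]
tool_rot: [[0.996, -0.093, -0.001], [-0.093, -0.996, 0.001], [-0.001, -0.001, -1.0]]
wrist_force: [-0.5, 1.4, -0.2]
finger_gap: 68.3
[([555.0, -122.2], np.float64(0.234), 0.57), ([596.4, -57.4], np.float64(0.182), 0.31)] [([555.1, -120.7], np.float64(0.913), 0.88)] [([586.4, -273.3], np.float64(0.918), 0.79)] [([479.1, -265.9], np.float64(0.704), 0.55), ([619.8, -54.0], np.float64(0.072), 0.46)]
shift now [ 0.0482  0.0919 -0.0023] | heading -5.2 az 0 shift if turned first [0.0482 0.0919]
```

View pics/w18.png

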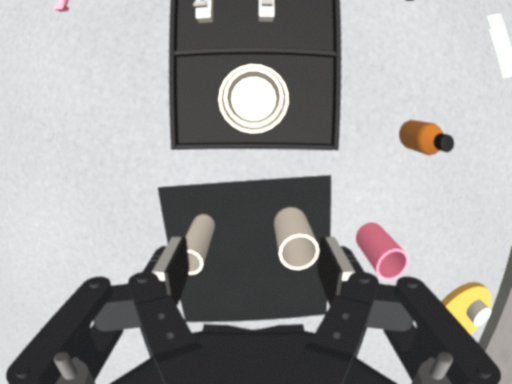

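```bash
python3 -m handwheel '[{"tx":0.0233,"ty":0.0342,"tz":0,"ax":0,"ay":0,"az":0,"claw":0.75},{"tx":0.0233,"ty":0.0342,"tz":0,"ax":0,"ay":0,"az":0,"claw":0.75},{"tx":0,"ty":0,"tz":0.04,"ax":0,"ay":0,"az":0,"claw":0.75},{"tx":0,"ty":0,"tz":0.0,"ax":0,"ay":0,"az":0,"claw":0.75},{"tx":0,"ty":0,"tz":0.0,"ax":0,"ay":0,"az":0,"claw":0.75}]'
python3 - <<'E'
from lib import *
m=shot('wrist'); print(pot(m,'c'),pot(m,'d')); go(586.4,-274.3,87)
E
```

```text
t: 41.38
eef_pos: [586.8, -273.7, 187.0]
tool_rot: [[0.996, -0.091, 0.0], [-0.091, -0.996, 0.0], [0.0, -0.0, -1.0]]
wrist_force: [0.5, -0.2, 0.8]
finger_gap: 64.1
[([586.5, -273.5], np.float64(0.907), 0.7)] [([586.2, -273.4], np.float64(0.75), 0.46)]
shift now [-0.0012  0.0002  0.101 ] | heading -5.2 az 0 shift if turned first [-0.0012  0.0002]
```

```bash
python3 -m handwheel '[{"tx":0,"ty":0,"tz":0.05,"ax":0,"ay":0,"az":0,"claw":0.75},{"tx":0,"ty":0,"tz":0.04,"ax":0,"ay":0,"az":0,"claw":0.75},{"tx":0,"ty":0,"tz":0.01,"ax":0,"ay":0,"az":0,"claw":0.75},{"tx":0,"ty":0,"tz":0,"ax":0,"ay":0,"az":0,"claw":0.3},{"tx":0,"ty":0,"tz":0,"ax":0,"ay":0,"az":0,"claw":0.3},{"tx":0,"ty":0,"tz":0,"ax":0,"ay":0,"az":0,"claw":0.3},{"tx":0,"ty":0,"tz":0,"ax":0,"ay":0,"az":0,"claw":0.3},{"tx":0,"ty":0,"tz":0,"ax":0,"ay":0,"az":0,"claw":0.3}]' 30
python3 -m handwheel '[{"tx":0,"ty":0,"tz":-0.02,"ax":0,"ay":0,"az":0,"claw":0.3},{"tx":0,"ty":0,"tz":-0.05,"ax":0,"ay":0,"az":0,"claw":0.3},{"tx":0,"ty":0,"tz":-0.05,"ax":0,"ay":0,"az":0,"claw":0.3},{"tx":-0.015,"ty":-0.05,"tz":0,"ax":0,"ay":0,"az":0,"claw":0.3},{"tx":-0.015,"ty":-0.05,"tz":0,"ax":0,"ay":0,"az":0,"claw":0.3},{"tx":-0.015,"ty":-0.05,"tz":0,"ax":0,"ay":0,"az":0,"claw":0.3},{"tx":0,"ty":0,"tz":0,"ax":0,"ay":0,"az":0,"claw":0.3},{"tx":0,"ty":0,"tz":0,"ax":0,"ay":0,"az":0,"claw":0.3}]'
python3 - <<'E'
from lib import *
m=shot('wrist'); z=state()['eef_pos'][2]; print(pot(m,'c',z-86)); cv2.imwrite('pics/w19.png',m['im'][:,:,::-1]); go(555,-121,94)
E
```

```text
t: 42.52
eef_pos: [587.8, -274.9, 88.0]
tool_rot: [[0.996, -0.092, 0.003], [-0.092, -0.996, -0.001], [0.003, 0.001, -1.0]]
wrist_force: [0.3, 0.1, 6.6]
finger_gap: 39.1
t: 43.52
eef_pos: [556.0, -120.9, 206.4]
tool_rot: [[0.996, -0.091, 0.001], [-0.091, -0.996, -0.001], [0.001, 0.0, -1.0]]
wrist_force: [0.9, 0.1, -1.4]
finger_gap: 39.2
[([556.3, -121.3], np.float64(0.94), 0.83)]
shift now [-0.0011 -0.0007  0.1121] | heading -5.3 az 0 shift if turned first [-0.0011 -0.0007]
```

```bash
python3 -m handwheel '[{"tx":-0.0012,"ty":-0.0005,"tz":0.025,"ax":0,"ay":0,"az":0,"claw":0.3},{"tx":0,"ty":0,"tz":0.02,"ax":0,"ay":0,"az":0,"claw":0.3},{"tx":0,"ty":0,"tz":0.02,"ax":0,"ay":0,"az":0,"claw":0.3},{"tx":0,"ty":0,"tz":0.02,"ax":0,"ay":0,"az":0,"claw":0.3},{"tx":0,"ty":0,"tz":0,"ax":0,"ay":0,"az":0,"claw":0.3}]'
python3 -m handwheel '[{"tx":0,"ty":0,"tz":0.015,"ax":0,"ay":0,"az":0,"claw":0.3},{"tx":0,"ty":0,"tz":0.007,"ax":0,"ay":0,"az":0,"claw":0.3},{"tx":0,"ty":0,"tz":0,"ax":0,"ay":0,"az":0,"claw":0.3}]'
```

```text
t: 44.25
eef_pos: [553.7, -121.1, 119.2]
tool_rot: [[0.996, -0.094, -0.003], [-0.094, -0.996, 0.001], [-0.004, -0.0, -1.0]]
wrist_force: [0.9, -0.2, -0.8]
finger_gap: 39.0
t: 44.62
eef_pos: [554.3, -120.3, 98.5]
tool_rot: [[0.996, -0.092, -0.001], [-0.092, -0.996, 0.0], [-0.001, -0.0, -1.0]]
wrist_force: [-0.4, -0.9, 0.1]
finger_gap: 39.1
```

```bash
python3 -m handwheel '[{"tx":0,"ty":0,"tz":0.002,"ax":0,"ay":0,"az":0,"claw":0.3},{"tx":0,"ty":0,"tz":0.0,"ax":0,"ay":0,"az":0,"claw":0.3},{"tx":0,"ty":0,"tz":0,"ax":0,"ay":0,"az":0,"claw":0.6},{"tx":0,"ty":0,"tz":0,"ax":0,"ay":0,"az":0,"claw":0.65},{"tx":0,"ty":0,"tz":0,"ax":0,"ay":0,"az":0,"claw":0.65},{"tx":0,"ty":0,"tz":-0.04,"ax":0,"ay":0,"az":0,"claw":0.65},{"tx":0,"ty":0,"tz":-0.06,"ax":0,"ay":0,"az":0,"claw":0.65},{"tx":0,"ty":0,"tz":-0.02,"ax":0,"ay":0,"az":0,"claw":0.65}]'
python3 -m handwheel '[{"tx":-0.015,"ty":0.043,"tz":0,"ax":0,"ay":0,"az":0,"claw":0.6},{"tx":-0.015,"ty":0.043,"tz":0,"ax":0,"ay":0,"az":0,"claw":0.6},{"tx":-0.015,"ty":0.043,"tz":0,"ax":0,"ay":0,"az":0,"claw":0.6},{"tx":-0.0145,"ty":0.042,"tz":0,"ax":0,"ay":0,"az":0,"claw":0.6},{"tx":0,"ty":0,"tz":0,"ax":0,"ay":0,"az":0,"claw":0.6},{"tx":0,"ty":0,"tz":0,"ax":0,"ay":0,"az":0,"claw":0.6}]'
python3 - <<'E'
from lib import *
m=shot('wrist'); cv2.imwrite('pics/w20.png',m['im'][:,:,::-1]); print(pot(m,'b',9),pot(m,'c',12),pot(m,'d'))
go(479,-267,103)
E
```

```text
t: 45.62
eef_pos: [555.9, -120.5, 221.2]
tool_rot: [[0.996, -0.092, 0.005], [-0.092, -0.996, -0.001], [0.006, 0.001, -1.0]]
wrist_force: [-0.1, 0.4, -0.2]
finger_gap: 55.6
t: 46.38
eef_pos: [479.7, -284.9, 217.0]
tool_rot: [[0.996, -0.092, 0.0], [-0.092, -0.996, 0.0], [0.0, -0.0, -1.0]]
wrist_force: [-0.7, 0.2, 0.8]
finger_gap: 51.2
[([556.8, -117.1], np.float64(0.434), 0.8)] [] [([478.1, -266.9], np.float64(0.855), 0.84)]
shift now [-0.0027 -0.0169  0.114 ] | heading -5.2 az 0 shift if turned first [-0.0027 -0.0169]
```

```bash
python3 -m handwheel '[{"tx":-0.0033,"ty":-0.017,"tz":0.03,"ax":0,"ay":0,"az":0,"claw":0.6},{"tx":0,"ty":0,"tz":0.04,"ax":0,"ay":0,"az":0,"claw":0.6},{"tx":0,"ty":0,"tz":0.034,"ax":0,"ay":0,"az":0,"claw":0.6},{"tx":0,"ty":0,"tz":0.01,"ax":0,"ay":0,"az":0,"claw":0.6},{"tx":0,"ty":0,"tz":0,"ax":0,"ay":0,"az":0,"claw":0.15},{"tx":0,"ty":0,"tz":0,"ax":0,"ay":0,"az":0,"claw":0.15},{"tx":0,"ty":0,"tz":0,"ax":0,"ay":0,"az":0,"claw":0.15},{"tx":0,"ty":0,"tz":0,"ax":0,"ay":0,"az":0,"claw":0.15},{"tx":0,"ty":0,"tz":0,"ax":0,"ay":0,"az":0,"claw":0.15}]' 30
python3 -m handwheel '[{"tx":0,"ty":0,"tz":-0.02,"ax":0,"ay":0,"az":0,"claw":0.15},{"tx":0,"ty":0,"tz":-0.05,"ax":0,"ay":0,"az":0,"claw":0.15},{"tx":0,"ty":0,"tz":-0.05,"ax":0,"ay":0,"az":0,"claw":0.15},{"tx":0.032,"ty":-0.038,"tz":0,"ax":0,"ay":0,"az":0,"claw":0.15},{"tx":0.032,"ty":-0.038,"tz":0,"ax":0,"ay":0,"az":0,"claw":0.15},{"tx":0,"ty":0,"tz":0,"ax":0,"ay":0,"az":0,"claw":0.15},{"tx":0,"ty":0,"tz":0,"ax":0,"ay":0,"az":0,"claw":0.15}]'
python3 - <<'E'
from lib import *
m=shot('wrist'); z=state()['eef_pos'][2]; print(pot(m,'a',6),pot(m,'b',9),pot(m,'c',12),pot(m,'d',z-102)); cv2.imwrite('pics/w21.png',m['im'][:,:,::-1]); go(555,-121,94)
E
```

```text
t: 47.7
eef_pos: [478.4, -268.2, 103.9]
tool_rot: [[0.996, -0.092, 0.002], [-0.092, -0.996, -0.001], [0.002, 0.001, -1.0]]
wrist_force: [0.4, 0.5, 4.5]
finger_gap: 26.4
t: 48.58
eef_pos: [548.3, -198.0, 222.6]
tool_rot: [[0.996, -0.091, -0.001], [-0.091, -0.996, 0.0], [-0.001, 0.0, -1.0]]
wrist_force: [-0.0, 0.0, 0.1]
finger_gap: 26.9
[([555.0, -121.5], np.float64(0.228), 0.76)] [([554.7, -121.0], np.float64(0.276), 0.9)] [([553.1, -120.0], np.float64(0.873), 0.79)] [([549.0, -197.6], np.float64(0.934), 0.61), ([582.3, -92.6], np.float64(0.19), 0.42)]
shift now [-0.0004 -0.0781  0.1291] | heading -5.4 az 0 shift if turned first [-0.0004 -0.0781]
```

View pics/w21.png

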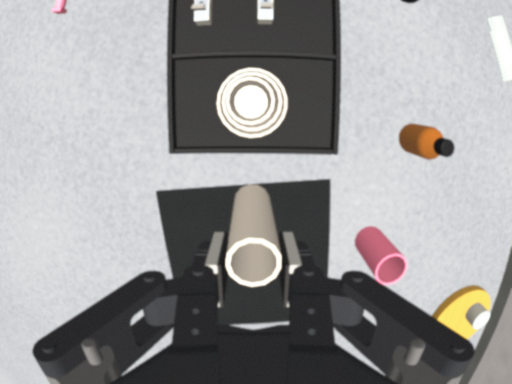

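```bash
python3 -m handwheel '[{"tx":-0.0011,"ty":-0.0387,"tz":0,"ax":0,"ay":0,"az":0,"claw":0.15},{"tx":-0.0011,"ty":-0.0386,"tz":0,"ax":0,"ay":0,"az":0,"claw":0.15},{"tx":0,"ty":0,"tz":0,"ax":0,"ay":0,"az":0,"claw":0.15},{"tx":0,"ty":0,"tz":0,"ax":0,"ay":0,"az":0,"claw":0.15}]'
python3 - <<'E'
from lib import *
m=shot('wrist'); z=state()['eef_pos'][2]; print(pot(m,'d',z-102)); cv2.imwrite('pics/w22.png',m['im'][:,:,::-1]); st()
m=shot('wrist');z=state()['eef_pos'][2]; print(pot(m,'d',z-102));st()
E
```

```text
t: 49.32
eef_pos: [553.4, -121.4, 223.2]
tool_rot: [[0.996, -0.092, 0.0], [-0.092, -0.996, -0.0], [0.0, 0.0, -1.0]]
wrist_force: [0.1, 0.1, -0.1]
finger_gap: 26.3
[([554.2, -121.1], np.float64(0.903), 0.86)]
t 49.42 pos [ 553.4 -121.8  223.1] head -5.4 gap 26.6 F [-0.2  0.1 -0.6] q [-12.  12.  -1.  78.  -0.  83.]
[([554.1, -121.7], np.float64(0.936), 0.76)]
t 49.52 pos [ 553.5 -121.8  223. ] head -5.4 gap 27.1 F [-0.1 -0.2  0.3] q [-12.  12.  -1.  78.  -0.  83.]
```

```bash
python3 -m handwheel '[{"tx":0,"ty":-0.0008,"tz":0.02,"ax":0,"ay":0,"az":0,"claw":0.15},{"tx":0,"ty":0,"tz":0.015,"ax":0,"ay":0,"az":0,"claw":0.15},{"tx":0,"ty":0,"tz":0.015,"ax":0,"ay":0,"az":0,"claw":0.15},{"tx":0,"ty":0,"tz":0.0,"ax":0,"ay":0,"az":0,"claw":0.15}]'
python3 -m handwheel '[{"tx":0,"ty":0,"tz":0.02,"ax":0,"ay":0,"az":0,"claw":0.15},{"tx":0,"ty":0,"tz":0.02,"ax":0,"ay":0,"az":0,"claw":0.15},{"tx":0,"ty":0,"tz":0.014,"ax":0,"ay":0,"az":0,"claw":0.15},{"tx":0,"ty":0,"tz":0,"ax":0,"ay":0,"az":0,"claw":0.15}]'
```

```text
t: 50.02
eef_pos: [552.8, -120.0, 171.4]
tool_rot: [[0.996, -0.092, -0.003], [-0.092, -0.996, 0.001], [-0.003, -0.0, -1.0]]
wrist_force: [-0.5, -0.6, -0.3]
finger_gap: 26.4
t: 50.52
eef_pos: [553.1, -119.9, 118.3]
tool_rot: [[0.996, -0.092, -0.002], [-0.092, -0.996, 0.0], [-0.002, -0.0, -1.0]]
wrist_force: [-0.6, 0.6, 0.6]
finger_gap: 27.0
```

```bash
python3 -m handwheel '[{"tx":0,"ty":0,"tz":0.002,"ax":0,"ay":0,"az":0,"claw":0.15},{"tx":0,"ty":0,"tz":0,"ax":0,"ay":0,"az":0,"claw":0.15},{"tx":0,"ty":0,"tz":0,"ax":0,"ay":0,"az":0,"claw":0.4},{"tx":0,"ty":0,"tz":0,"ax":0,"ay":0,"az":0,"claw":0.5},{"tx":0,"ty":0,"tz":0,"ax":0,"ay":0,"az":0,"claw":0.5},{"tx":0,"ty":0,"tz":-0.04,"ax":0,"ay":0,"az":0,"claw":0.5},{"tx":0,"ty":0,"tz":-0.05,"ax":0,"ay":0,"az":0,"claw":0.5},{"tx":0,"ty":0,"tz":-0.05,"ax":0,"ay":0,"az":0,"claw":0.5},{"tx":0,"ty":0.06,"tz":0,"ax":0,"ay":0,"az":0,"claw":0.5},{"tx":0,"ty":0,"tz":0,"ax":0,"ay":0,"az":0,"claw":0.5},{"tx":0,"ty":0,"tz":0,"ax":0,"ay":0,"az":0,"claw":0.5}]'
python3 - <<'E'
from lib import *
m=shot('wrist'); cv2.imwrite('pics/w23.png',m['im'][:,:,::-1]); print(pot(m,'c',12),pot(m,'d',15))
go(554,70,240,84.8)
E
```

```text
t: 51.9
eef_pos: [547.8, -179.8, 256.6]
tool_rot: [[0.996, -0.093, -0.001], [-0.093, -0.996, 0.001], [-0.001, -0.001, -1.0]]
wrist_force: [-0.5, 0.0, -0.1]
finger_gap: 42.3
[([553.8, -119.6], np.float64(0.436), 0.68), ([619.5, -24.6], np.float64(0.087), 0.22)] [([553.4, -120.1], np.float64(0.859), 0.92)]
shift now [-0.0167 -0.2484  0.0167] | heading -5.2 az 90.0 shift if turned first [-0.2484  0.0166]
```

```bash
python3 -m handwheel '[{"tx":-0.0033,"ty":-0.0497,"tz":0,"ax":0,"ay":0,"az":0,"claw":0.5},{"tx":-0.0033,"ty":-0.0497,"tz":0,"ax":0,"ay":0,"az":0,"claw":0.5},{"tx":-0.0033,"ty":-0.0497,"tz":0,"ax":0,"ay":0,"az":0,"claw":0.5},{"tx":-0.0033,"ty":-0.0497,"tz":0,"ax":0,"ay":0,"az":0,"claw":0.5},{"tx":-0.0033,"ty":-0.0497,"tz":0,"ax":0,"ay":0,"az":0,"claw":0.5}]' >/dev/null
python3 -m handwheel '[{"tx":0,"ty":0,"tz":0,"ax":0,"ay":0,"az":-10,"claw":0.5},{"tx":0,"ty":0,"tz":0,"ax":0,"ay":0,"az":-10,"claw":0.5},{"tx":0,"ty":0,"tz":0,"ax":0,"ay":0,"az":-10,"claw":0.5},{"tx":0,"ty":0,"tz":0,"ax":0,"ay":0,"az":-10,"claw":0.5},{"tx":0,"ty":0,"tz":0,"ax":0,"ay":0,"az":-10,"claw":0.5},{"tx":0,"ty":0,"tz":0,"ax":0,"ay":0,"az":-10,"claw":0.5},{"tx":0,"ty":0,"tz":0,"ax":0,"ay":0,"az":-10,"claw":0.5},{"tx":0,"ty":0,"tz":0,"ax":0,"ay":0,"az":-10,"claw":0.5},{"tx":0,"ty":0,"tz":0,"ax":0,"ay":0,"az":-10,"claw":0.5},{"tx":0,"ty":0,"tz":0,"ax":0,"ay":0,"az":0,"claw":0.5},{"tx":0,"ty":0,"tz":0,"ax":0,"ay":0,"az":0,"claw":0.5}]' >/dev/null
python3 - <<'E'
from lib import *
st();m=shot('wrist'); cv2.imwrite('pics/w24.png',cv2.resize(m['im'][:,:,::-1],(800,600)))
for k in('hook','needle','lifter','spatula'): print(k,hand(m,k,36,(1,0)))
g=masks_of('wrist','needle_mid')
t=shot('top')
for k in('hook','needle','lifter'): print(k,hand(t,k,36,(1,0)))
E
```

```text
t 54.05 pos [554.4  69.6 256.9] head 84.6 gap 42.7 F [ 0.7 -0.2  0.5] q [ 7. 11.  3. 82.  0. 13.]
hook [([557.6, 129.8], -5.3, 138, 0.63)]
needle [([563.9, 82.9], -5.2, 154, 0.86)]
lifter [([551.4, 38.7], -5.0, 156, 0.71), ([557.0, 130.0], -5.2, 139, 0.35)]
spatula [([563.9, 82.7], -4.6, 133, 0.29)]
hook []
needle []
lifter []
```

View pics/w24.png

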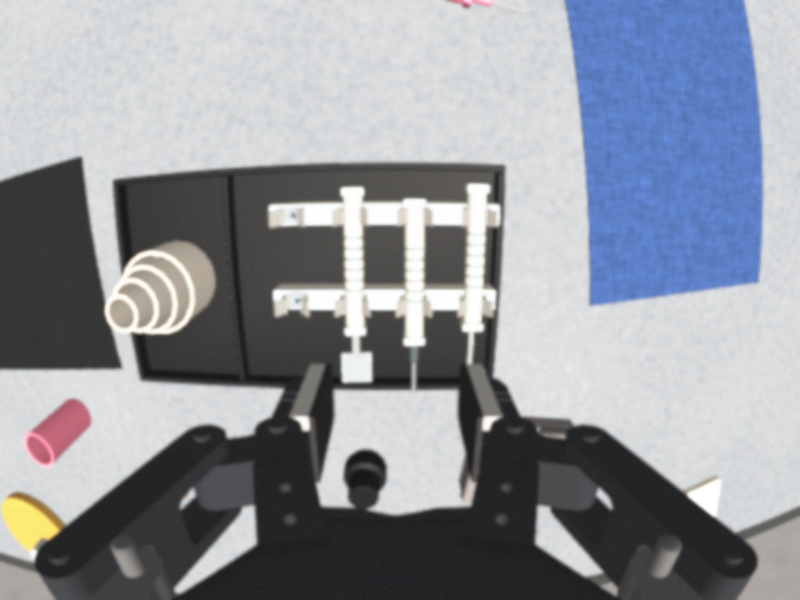

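```bash
python3 -m handwheel '[{"tx":0.0138,"ty":0.0013,"tz":0.05,"ax":0,"ay":0,"az":0,"claw":0.33},{"tx":0,"ty":0,"tz":0.055,"ax":0,"ay":0,"az":0,"claw":0.33},{"tx":0,"ty":0,"tz":0.045,"ax":0,"ay":0,"az":0,"claw":0.33},{"tx":0,"ty":0,"tz":0,"ax":0,"ay":0,"az":0,"claw":0.33},{"tx":0,"ty":0,"tz":0.03,"ax":0,"ay":0,"az":0,"claw":0.33},{"tx":0,"ty":0,"tz":0.0225,"ax":0,"ay":0,"az":0,"claw":0.33},{"tx":0,"ty":0,"tz":0,"ax":0,"ay":0,"az":0,"claw":0.33}]'
python3 -m handwheel '[{"tx":0,"ty":0,"tz":0,"ax":0,"ay":0,"az":0,"claw":0},{"tx":0,"ty":0,"tz":0,"ax":0,"ay":0,"az":0,"claw":0},{"tx":0,"ty":0,"tz":0,"ax":0,"ay":0,"az":0,"claw":0},{"tx":0,"ty":0,"tz":0,"ax":0,"ay":0,"az":0,"claw":0}]' 60
python3 -m handwheel '[{"tx":0,"ty":-0.004,"tz":0,"ax":0,"ay":0,"az":0,"claw":0},{"tx":0,"ty":-0.004,"tz":0,"ax":0,"ay":0,"az":0,"claw":0},{"tx":0,"ty":0,"tz":0,"ax":0,"ay":0,"az":0,"claw":0}]'
```

```text
t: 55.42
eef_pos: [557.3, 82.7, 55.3]
tool_rot: [[0.092, 0.996, -0.0], [0.996, -0.092, -0.0], [-0.0, -0.0, -1.0]]
wrist_force: [0.4, -0.0, 0.7]
finger_gap: 28.2
t: 55.92
eef_pos: [558.5, 83.0, 56.9]
tool_rot: [[0.092, 0.996, 0.004], [0.996, -0.092, 0.001], [0.001, 0.004, -1.0]]
wrist_force: [-1.3, -0.2, 6.9]
finger_gap: 11.0
t: 56.3
eef_pos: [551.1, 83.7, 56.9]
tool_rot: [[0.092, 0.996, 0.005], [0.996, -0.092, 0.001], [0.001, 0.005, -1.0]]
wrist_force: [1.7, -0.2, 7.1]
finger_gap: 11.2
```

Moved back about 7 mm; release, retreat and check.

```bash
python3 -m handwheel '[{"tx":0,"ty":0,"tz":0,"ax":0,"ay":0,"az":0,"claw":0.33},{"tx":0,"ty":0,"tz":0,"ax":0,"ay":0,"az":0,"claw":0.33},{"tx":0,"ty":0,"tz":-0.02,"ax":0,"ay":0,"az":0,"claw":0.33},{"tx":0,"ty":0,"tz":-0.055,"ax":0,"ay":0,"az":0,"claw":0.5},{"tx":0,"ty":0,"tz":-0.055,"ax":0,"ay":0,"az":0,"claw":0.5},{"tx":0,"ty":0,"tz":-0.055,"ax":0,"ay":0,"az":0,"claw":0.5},{"tx":0,"ty":0,"tz":0,"ax":0,"ay":0,"az":0,"claw":0.5},{"tx":0,"ty":0,"tz":0,"ax":0,"ay":0,"az":0,"claw":0.5}]'
python3 - <<'E'
from lib import *
m=shot('wrist'); cv2.imwrite('pics/w25.png',cv2.resize(m['im'][:,:,::-1],(800,600)))
for k in('hook','needle','lifter'): print(k,hand(m,k,36,(1,0)))
for k in 'abcd': print(k,pot(m,k,{'a':6,'b':9,'c':12,'d':15}[k],1))
s=shot('scene')
for k in('hook','needle','lifter'): print(k,hand(s,k,36,(1,0),1))
E
```

```text
t: 57.3
eef_pos: [548.9, 83.5, 238.7]
tool_rot: [[0.092, 0.996, -0.001], [0.996, -0.092, -0.0], [-0.0, -0.001, -1.0]]
wrist_force: [-1.1, 0.6, 0.1]
finger_gap: 42.9
hook [([557.1, 129.8], -5.6, 151, 0.62)]
needle [([584.1, -117.8], 7.8, 62, 0.7), ([557.9, 83.3], -5.4, 128, 0.58)]
lifter [([551.1, 38.5], -5.3, 157, 0.65), ([585.4, -117.9], 5.2, 62, 0.18)]
a [([555.3, -122.1], np.float64(0.392), 0.55)]
b [([557.7, -127.7], np.float64(0.276), 0.88)]
c [([555.0, -124.2], np.float64(0.301), 0.87)]
d [([557.0, -129.0], np.float64(0.472), 0.84)]
hook [([553.1, 129.0], -5.4, 156, 0.61)]
needle [([553.7, 82.8], -5.2, 132, 0.67)]
lifter [([550.7, 37.7], -4.9, 156, 0.67)]
```

```bash
python3 -c "
from cell import *
print(close_job())"
```

```text
the job is handed in; nothing more can be done
None
```

I handed the job in at about 57 s on the robot clock. No verdict came back. As far as my checks showed, the task was complete.

**Tools:** The hook, needle and lifter are pressed into clip3, clip2 and clip1, tips pointing away from the robot. I saw no spatula on the towel; low-confidence spatula detections fell on other things. Each press ended on a hard stop at the same height (TCP 52–53 mm, 25–51 N). That stop is my only evidence that the tools are fully home, because I did not measure handle height directly.
- **Position:** The last wrist picture put all three within about 4 mm along and 1 mm across their clip points, and parallel to better than 1 degree.
- **Needle:** After release it sat about 9 mm too far forward, close to the 12 mm limit. I gripped it in the clips and pulled it back about 7 mm. It then measured about 3 mm forward.

**Pots:** Pot A stands in the bay, about 5 mm off its centre, with B, C and D nested in it. Their centres measured within about 2 mm of each other, and the pictures showed concentric rims.

**Checks that disagreed or failed:**
- The scene camera placed the hook about 4 mm and the needle about 4 mm nearer the robot than the wrist camera did. Both readings are within tolerance.
- In the last wrist picture the fits to the nested pots were poor, because they hide one another. For the pots I relied on the clearer fits made as each was placed.
- The final picture could not be viewed because I had used all 16 views, so that check rests on detector numbers alone.

I never moved near the bottle, eyepiece, slide box or pink look-alikes, but I did not re-measure them at the end.

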